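# Clear the jammed cap dispenser

### The arm

A 7-joint arm with a two-finger parallel gripper is mounted at the origin on the work surface. World frame = base frame: x ahead of the robot, y to its left, z up, the work surface at z = 0. Lengths are in m, angles in rad, forces in N, time in s.
With the tool pointing down it reaches from about 0.4 to 0.85 m from the base axis. Payload 4.5 kg.
Tool frame: the origin (TCP) lies midway between the tips of the shut fingers; the grasp point (between the pads) lies 19 mm behind it; z points along the fingers, y is the direction in which the jaws open and shut (so a half turn about z gives the same grasp; the last joint's range is limited). The gripper opens to 88 mm and grips with 3 to 60 N. Pads are 18 mm wide; open, the fingers measure 123 mm over their backs; the gripper's body (75 mm by 187 mm) begins 45 mm behind the grasp point.
Start: joints at [1.164, 0.689, -0.195, 1.565, 0.157, 0.902, -0.215], TCP at [0.267, -0.565, 0.239] pointing down, gripper open.
Joint ranges: [-3.01, 3.01], [-0.46, 2.08], [-1.47, 1.51], [0.13, 2.56], [-1, 4.14], [0.04, 2.09], [-2.66, 2.66]. Speed limits (rad/s): [2.57, 2.57, 3.14, 3.14, 3.14, 3.14, 3.14].

### API

Orientations are given as a unit quaternion [x, y, z, w].
In Python, from plant import r gives the robot as it stands. The module is installed in compiled form; this text tells all that it offers.
- The arm moves only by the tool carry_out, never from a script. Its argument "commands" is a list of rows, each a list of 6 numbers: the shift along the tool's x, y, z in m, then the turn, a rotation vector about the tool's x, y, z in degrees. In form: [[dx, dy, dz, wx, wy, wz], ...]. A call has 1 to 12 rows; each row is the pose to reach, as a shift and turn from the pose commanded when the call began, along the tool's axes at that moment; what a row does not reach only later rows make up. A row lasts 1/10 s, in which the tool goes at most 50 mm and 8.59 degrees, less where a joint would pass 70% of its speed; a pose out of reach is approached as far as the arm can. A call with a gripper value outside its range is refused whole. "fingers" is the closure in counts, from 0 (fully open) to 255 (shut), set as the call begins (left out, the last holds). The fingers move at their own pace and stop on an object; "grip_force" is the grip in N (left out, the last holds). Time passes only in rows, so rows that repeat a pose let the fingers close. It gives the time, the measured TCP pose, the force and the opening at its end, in the units of the state.
- r.get_state(): the state, without advancing time (a new reading comes with each control period).
- r.snapshot(name): name is "scene" or "side" or "wrist"; returns a dict with "img" (400x640x3 uint8, blue, green, red), "intrinsics" (3x3 intrinsics, pixels), "extrinsics" (4x4, takes a point from camera to world coordinates); the wrist camera has in their place "tool_from_camera" (4x4, takes a point from camera to tool coordinates, whose origin is the TCP and whose axes are the flange's). Camera axes: x right, y down, z forward; pixel columns grow to the right and rows downward; lengths in m; the calibration is good to about 2 mm. The wrist camera is an equidistant fisheye: a pixel r from the principal point sees the ray r / f radians off the axis. A picture is of the moment at which its call begins: read the wrist's pose just before it. There is no depth.
- r.finish_job(): hands the job in, once; it reports no verdict.
Trained networks look in a picture, given as the dict that the camera call returned (one of the last four; its "shot" number tells which), for a name from the list of things; names that differ only in an ending like _2 or _b are one class to them, and where a whole thing is asked for, a point or a joint stands for the part that bears it (a point fixed in the world has none). Each returns a list of dicts, best first, with "p" (0 to 1); they miss things now and then, are a little off and sometimes report something else, mostly with a low value. They report only what shows in the picture. A call takes as long as a camera call. They do not tell look-alikes from the thing itself.
- r.spot_in(picture, label): "xyz" ([x, y, z] in m, in world coordinates, good to about 4 mm: the middle of the surface that is visible of it).
- r.spot_point(picture, label): "xyz" ([x, y, z] in m, in world coordinates, good to about 4 mm: a listed point, or the origin of a listed thing).
The state is a dict: "clock": time; "q": joint angles; "qd": joint speeds; "joint_torque": joint torques, N m; "tool_pos": TCP position; "eef_rot": TCP orientation; "contact_force": force on the tool from outside, world axes, zero at the start; "moment": the same for the moment, N m; "opening": opening from 0.0 (shut) to 1.0 (fully open).
Only numpy, scipy, OpenCV 4.12 (cv2) and the standard library are available. Lean on these libraries where they do the work, as an engineer would, in place of code of your own. Each camera call takes 0.05 s, during which the arm holds its last target.

### The job

The cap dispenser has jammed: a cap that is too big for it is wedged under the keeper rails at the low end of its track. Swing the front latch aside, lift the clear hood a little until it stops on its hidden safety catch, push the catch's tab aside and swing the hood up open; then put all the good caps from the track side by side into the steel tray, work the wedged cap back up the track until it is clear of the rails, lift it out and put it in the deep square reject bin. Finally shut the hood fully and swing the latch back home over it, leaving the other things on the bench alone.

Things in the scene. Friction and masses are not known exactly. Their poses are not given: they have to be found in the camera images.
- feeder: Cap dispenser, fixed: grey plinth 250 x 330 mm, 50 mm high, carrying a sloping track under a clear hood. Origin on the bench under the track's middle; x points away from the robot to the hood's hinge, y runs along the track, up the slope. Beyond the track's low end is an open pick-up shoe, to y = -198 mm
- track_mid (a point): Point on the track floor at its middle (x = 0, y = 0 of the feeder, 80 mm above the bench). The floor rises 0.14 rad (8 degrees) to the feeder's +y. Track 69 mm wide inside, side walls 16 mm high, end stop at y = +137 mm, open low end at y = -143 mm; over its lowest 70 mm the walls close in to 61 mm
- rail_edge (a point): Point on the track floor, on its middle line, under the upper edge of the two keeper rails. From here 60 mm down the slope the rails lie 22.5 to 27.5 mm above the floor over both rims of a cap, 46 mm apart: a cap's boss stands up between them, but a cap whose rim is under them cannot be lifted
- latch (a joint): Primary latch: flat steel arm with a nose, that swings on the deck before the hood about an upright pivot. 0 = shut (arm along the feeder's +y, nose over the hood's lug), grows as its knob swings towards the robot (counter-clockwise from above), 1.25 = stop. Clears the lug from 0.7 rad, home below 0.25. Stays where it is left; about 1.5 N at the knob
- latch_knob (a point): Middle of the latch's upright black knob, diameter 14 mm, 40 mm tall (plus and minus 20 mm about this point). The pivot is 40 mm from it: in the feeder's frame at x = -115, y = -135 mm
- catch (a joint): Hidden safety catch of the hood, slides along the feeder's -y. 0 = engaged, 0.021 m = stop; frees the hood from 0.018 m. The hood itself blocks it while shut: it can be pushed fully only with the hood raised to 0.14 to 0.165 rad. About 2 N; stays where pushed. Shutting the hood brings it back to 0 by itself
- catch_tab (a point): Middle of the catch's upright finger tab, which sticks out below the hood's front lip near the +y end: 28 mm long in feeder x, 8 mm thick in y, from 53 to 87 mm above the bench. Push it to -y (towards the handle bar); its outer, +y side is free
- hood (a joint): Clear hood with aluminium edges, 180 mm deep, 303 mm wide, top 153 mm above the bench, hinged along its far lower edge. 0 = shut, grows as the front rises, 1.6 = stop. With the latch off it rises to 0.165 rad (36 mm at the bar), where the safety catch stops it. Its stiff hinge holds it wherever it is left; lifting takes about 7 N at the bar
- hood_bar (a point): Middle of the hood's round black handle bar, diameter 12 mm, along the feeder's y, 90 mm long, in front of the hood: 44 mm clear of the front panel and, with the hood shut, 90 mm above the bench, 40 mm above the deck. It turns with the hood
- hood_hinge (a point): Point on the hood's hinge axis (which runs along the feeder's y), level with the middle of the handle bar; 55 mm above the bench, 90 mm beyond the track's middle line. The bar is 223 mm from it
- odd_mid (a point): Centre, half-way up, of the wedged oversize cap: white plastic, rim diameter 66 mm and 20 mm high, with a boss of diameter 32 mm on it, 44 mm high in all, 50 g. Own z axis: out of the boss's top. At first it lies in the narrowing low end of the track, under the keeper rails
- cap1_mid (a point): Centre, half-way up, of a good cap: white plastic, rim diameter 60 mm and 20 mm high, with a boss of diameter 32 mm on it, 44 mm high in all, 50 g. Own z axis: out of the boss's top. 1 to 3 good caps lie in the track above the wedged one (this one may be absent)
- cap2_mid (a point): As cap1_mid, another good cap (may be absent)
- cap3_mid (a point): As cap1_mid, another good cap (may be absent)
- tray: Loose open steel tray, 230 x 120 mm (x, y), 25 mm high, walls and floor 4 mm; origin under its middle, on the bench. For the good caps; three fit in a row along its x, 70 mm apart
- bin: Loose open grey plastic reject bin, 130 x 130 mm, 50 mm high, walls and floor 4 mm; origin under its middle, on the bench
Mind the look-alikes: they are no part of the job. What is shaped like the bin but purple is not meant.

How it is judged:
By the outcome, as a careful person would: the job done as asked, in the order asked, and still so for the second after the job is handed in, with the robot touching nothing.
Of cap1, cap2, cap3 only 1 to 3 are there at a start; the rules pass over those that are not, and their reading is None.
At some moment in a run one of tray, bin may be knocked a few centimetres aside while the robot is not near it.
Once in a run the grip may slacken for a moment while it holds something.
It also fails if it takes over 210 s, if anything falls off the work surface, if the arm or the gripper's body presses on something with over 40 N, if the wrist force passes 120 N, or if a joint passes its speed limit or range.

## Working session

There is one attempt and no reset: what is moved stays moved. The work goes in short steps, Python scripts to look and compute and a tool call to move; the robot and the scene stay as the last step left them, time stands still between calls to the robot, and variables do not carry over. Pictures are saved under pics/ and viewed, and the job is handed in when it is done.

Besides the shell and the picture viewer there is one more tool, called after "Call:" in YAML: its name, and indented under it one key for each argument. carry_out: Moves the arm, as the interface text tells. Its arguments: {"type":"object","properties":{"commands":{"type":"array","items":{"type":"array","items":{"type":"number"}}},"fingers":{"type":"number"},"grip_force":{"type":"number"}},"required":["commands"]}

```bash
mkdir -p pics; cat > h.py <<'E'
from plant import r
import numpy as np, cv2
from scipy.spatial.transform import Rotation as R
def snap(n,f):
    s=r.get_state(); p=r.snapshot(n); cv2.imwrite('pics/'+f+'.png',p['img']); return p
def st():
    s=r.get_state(); print('t',round(s['clock'],2),'pos',np.round(s['tool_pos'],4),'rot',np.round(s['eef_rot'],4),'F',np.round(s['contact_force'],1),'op',round(s['opening'],3)); return s
E
python3 - <<'E'
from h import *
s=st(); print(R.from_quat(s['eef_rot']).as_matrix().round(3))
for n in ['scene','side']:
    p=snap(n,n+'0')
    for l in ['feeder','track_mid','rail_edge','latch_knob','catch_tab','hood_bar','hood_hinge','odd_mid','cap1_mid','tray','bin']:
        for d in r.spot_point(p,l)[:4]: print(n,l,round(d['p'],2),np.round(d['xyz'],3))
E
```

```text
t 0.0 pos [ 0.2663 -0.5647  0.2379] rot [ 9.758e-01  2.187e-01 -3.000e-04 -8.000e-04] F [-1.2  0.3  0.3] op 0.995
[[ 0.904  0.427 -0.001]
 [ 0.427 -0.904  0.002]
 [-0.    -0.002 -1.   ]]
scene feeder 0.72 [0.585 0.02  0.002]
scene feeder 0.64 [ 0.591 -0.079  0.086]
scene rail_edge 0.64 [ 0.591 -0.065  0.071]
scene latch_knob 0.54 [ 0.472 -0.084  0.1  ]
scene catch_tab 0.47 [0.452 0.119 0.066]
scene hood_bar 0.98 [0.452 0.013 0.09 ]
scene hood_hinge 0.59 [0.672 0.028 0.056]
scene odd_mid 0.4 [ 0.591 -0.08   0.086]
scene tray 0.94 [ 0.528 -0.384 -0.001]
scene bin 0.94 [0.198 0.385 0.   ]
scene bin 0.82 [ 0.522  0.366 -0.001]
side feeder 0.56 [ 0.589  0.022 -0.001]
side latch_knob 0.65 [ 0.473 -0.084  0.099]
side catch_tab 0.67 [0.448 0.126 0.068]
side hood_bar 0.7 [0.453 0.012 0.093]
side hood_bar 0.28 [0.52  0.37  0.006]
side tray 0.78 [ 0.53  -0.38   0.005]
side bin 0.83 [0.522 0.366 0.006]
side bin 0.8 [ 0.195  0.388 -0.002]
```

View pics/scene0.png

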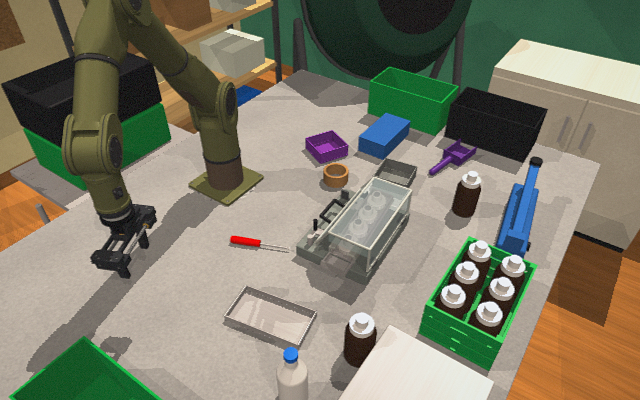

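View pics/side0.png

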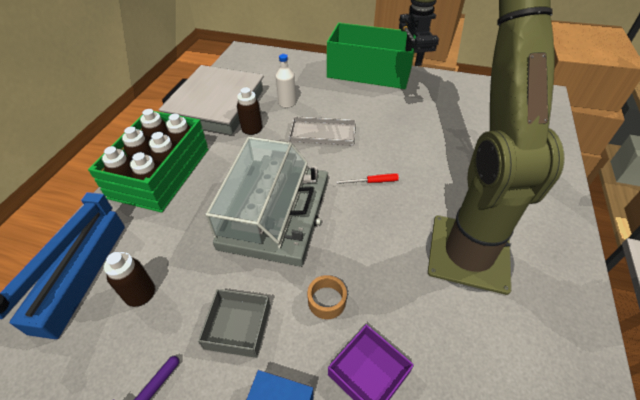

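```bash
python3 - <<'E'
import cv2
a=cv2.imread('pics/scene0.png')[150:290,280:430]; cv2.imwrite('pics/a.png',cv2.resize(a,None,fx=4,fy=4,interpolation=cv2.INTER_CUBIC))
a=cv2.imread('pics/side0.png')[130:270,200:340]; cv2.imwrite('pics/b.png',cv2.resize(a,None,fx=4,fy=4,interpolation=cv2.INTER_CUBIC))
E
```

```text
(no output)
```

View pics/a.png

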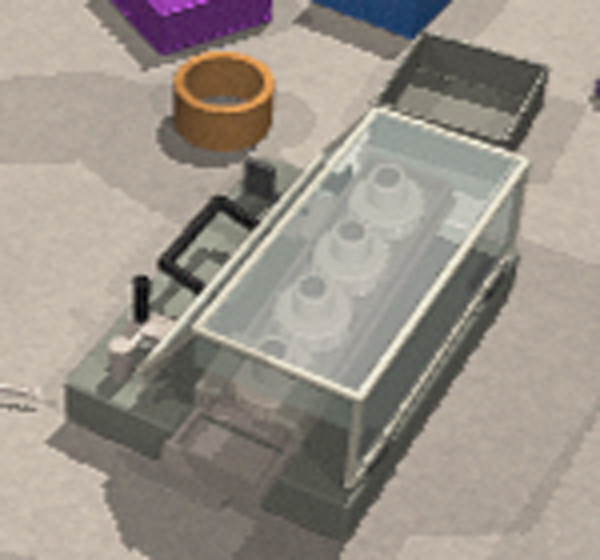

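View pics/b.png

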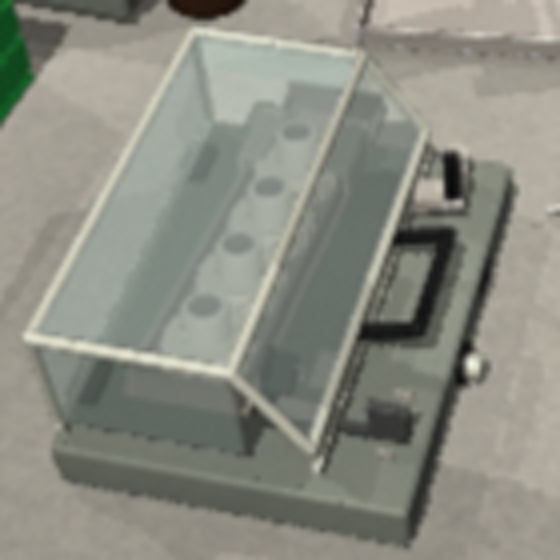

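```bash
cat >> h.py <<'E'
def ray(p,px):
    K=p['intrinsics'];E=p['extrinsics']
    d=E[:3,:3]@np.linalg.solve(K,[px[0],px[1],1.]); return E[:3,3],d/np.linalg.norm(d)
def onz(p,px,z):
    o,d=ray(p,px); return o+d*(z-o[2])/d[2]
def proj(p,X):
    E=p['extrinsics'];c=E[:3,:3].T@(np.asarray(X,float)-E[:3,3]); v=p['intrinsics']@c; return v[:2]/v[2]
E
python3 - <<'E'
from h import *
a=r.snapshot('scene');b=r.snapshot('side')
S=dict(fp=(380,110),hp=(525,160),hm=(357,395),fm=(197,328));T=dict(hm=(195,33),fm=(362,52),fp=(235,372),hp=(30,337))
W={}
for k in S:
    x=onz(a,(280+S[k][0]/4,150+S[k][1]/4),.153);y=onz(b,(200+T[k][0]/4,130+T[k][1]/4),.153)
    W[k]=(x+y)/2; print(k,x.round(4),y.round(4))
for i,j in(('fp','fm'),('hp','hm')):
    d=W[i]-W[j]; print(np.linalg.norm(d),np.arctan2(-d[0],d[1]))
d=W['hp']-W['fp'];print(np.linalg.norm(d),np.arctan2(d[1],d[0]))
d=W['hm']-W['fm'];print(np.linalg.norm(d),np.arctan2(d[1],d[0]))
print(sum(W.values())/4)
# plinth corners
for c in((65,395),(345,540)): print(onz(a,(280+c[0]/4,150+c[1]/4),.05 if c[0]<100 else 0).round(4))
for c in((512,165),(405,515)): print(onz(b,(200+c[0]/4,130+c[1]/4),.05).round(4))
E
```

```text
fp [0.5374 0.1705 0.153 ] [0.5279 0.1693 0.153 ]
hp [0.6656 0.1802 0.153 ] [0.662  0.1794 0.153 ]
hm [ 0.6847 -0.1221  0.153 ] [ 0.681  -0.1206  0.153 ]
fm [ 0.5555 -0.1306  0.153 ] [ 0.5528 -0.1343  0.153 ]
0.30313515123563023 0.07097751744041103
0.30176172523057027 0.06304491177299801
0.13153433305281004 0.07515001803078106
0.1291539036977891 0.08593500448777078
[0.60834967 0.02398142 0.153     ]
[ 0.4559 -0.1629  0.05  ]
[ 0.6893 -0.1255  0.    ]
[ 0.4416 -0.1511  0.05  ]
[0.4209 0.1763 0.05  ]
```

```bash
cat >> h.py <<'E'
YAW=.068; FO=np.array([.584,.021,0])
Fx=np.array([np.cos(YAW),np.sin(YAW),0]);Fy=np.array([-np.sin(YAW),np.cos(YAW),0]);Z=np.array([0,0,1.])
def fw(x,y,z): return FO+Fx*x+Fy*y+Z*z
def tf(p):
    d=np.asarray(p)-FO; return np.array([d@Fx,d@Fy,d[2]])
def frame(xa,za):
    za=za/np.linalg.norm(za); xa=xa-za*(xa@za); xa/=np.linalg.norm(xa); return np.stack([xa,np.cross(za,xa),za],1)
A=frame(Fx,-Z)            # jaws along feeder y
def B(t): t=np.radians(t); return frame(Fy,-Z*np.cos(t)+Fx*np.sin(t))   # jaws in x, leaning
TR=frame(Fx,-Z*np.cos(.14)+Fy*np.sin(.14))  # normal to track, jaws along track
def Yw(deg): a=np.radians(deg); return frame(np.array([np.cos(a),np.sin(a),0]),-Z)
def rel(tg):
    s=st(); p0=np.array(s['tool_pos']);R0=R.from_quat(s['eef_rot']).as_matrix()
    for p,M in tg:
        d=R0.T@(np.asarray(p)-p0); w=R.from_matrix(R0.T@(R0 if M is None else M)).as_rotvec(degrees=True)
        n=max(np.linalg.norm(d)/.05,np.linalg.norm(w)/8.59)
        print('[%.3f, %.3f, %.3f, %.1f, %.1f, %.1f]'%(*d,*w),'rows %.1f'%n)
E
python3 - <<'E'
from h import *
k=np.array([.474,-.083,.2])
rel([(k,A)])
print(np.round(r.get_state()['q'],2))
E
```

```text
t 1.3 pos [ 0.2667 -0.5653  0.2387] rot [ 0.9758  0.2186 -0.      0.    ] F [-0.4 -0.7  0.7] op 0.997
[0.393, -0.348, 0.039, 0.0, 0.0, 21.4] rows 10.5
[ 1.16  0.69 -0.19  1.57  0.16  0.9  -0.22]
```

Call:
carry_out:
  commands:
    - [0.393, -0.348, 0.039, 0, 0, 21.4]
    - [0.393, -0.348, 0.039, 0, 0, 21.4]
    - [0.393, -0.348, 0.039, 0, 0, 21.4]
    - [0.393, -0.348, 0.039, 0, 0, 21.4]
    - [0.393, -0.348, 0.039, 0, 0, 21.4]
    - [0.393, -0.348, 0.039, 0, 0, 21.4]
    - [0.393, -0.348, 0.039, 0, 0, 21.4]
    - [0.393, -0.348, 0.039, 0, 0, 21.4]
    - [0.393, -0.348, 0.039, 0, 0, 21.4]
    - [0.393, -0.348, 0.039, 0, 0, 21.4]
    - [0.393, -0.348, 0.039, 0, 0, 21.4]
    - [0.393, -0.348, 0.039, 0, 0, 21.4]
  fingers: 130
  grip_force: 20

```text
clock: 2.5
tool_pos: [0.4757, -0.0777, 0.1996]
eef_rot: [0.999, 0.038, 0.001, -0.001]
contact_force: [0.1, -0.3, -1.5]
opening: 0.49
```

```bash
python3 - <<'E'
from h import *
s=st(); p=snap('wrist','w1'); print(p['intrinsics'] if 'intrinsics' in p else p.keys()); print(p['tool_from_camera'].round(3))
for l in ['latch_knob','hood_bar','catch_tab']:
    for d in r.spot_point(p,l)[:2]: print(l,round(d['p'],2),np.round(d['xyz'],4),tf(d['xyz']).round(3))
print(s['q'])
E
```

```text
t 2.5 pos [ 0.4757 -0.0777  0.1996] rot [ 0.9993  0.0381  0.001  -0.0012] F [ 0.1 -0.3 -1.5] op 0.49
[[309.70691629   0.         320.79494002]
 [  0.         309.70691629 199.50304978]
 [  0.           0.           1.        ]]
[[ 0.    -0.961 -0.277  0.072]
 [ 1.     0.     0.001 -0.001]
 [-0.001 -0.277  0.961 -0.146]
 [ 0.     0.     0.     1.   ]]
latch_knob 0.74 [ 0.4738 -0.0802  0.097 ] [-0.117 -0.093  0.097]
latch_knob 0.34 [ 0.5852  0.0208 -0.0031] [ 0.001 -0.    -0.003]
hood_bar 0.75 [0.4536 0.0107 0.0918] [-0.131 -0.001  0.092]
catch_tab 0.91 [0.4525 0.1274 0.0704] [-0.124  0.115  0.07 ]
[ 7.06176302e-02  5.67686534e-01 -4.12536087e-03  2.03660792e+00
 -7.48498002e-04  5.35655154e-01 -1.42680187e+00]
```

View pics/w1.png

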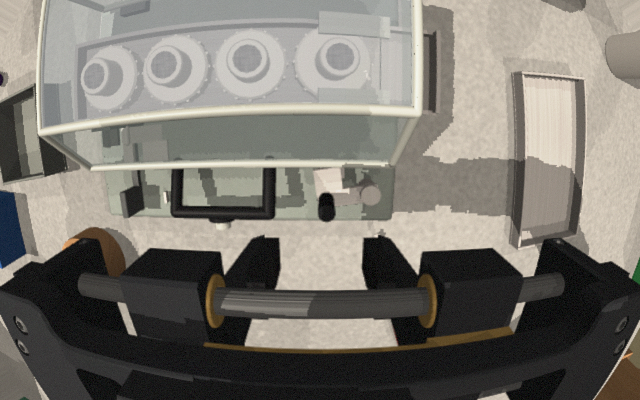

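Call:
carry_out:
  commands:
    - [-0.002, 0.003, 0.05, 0, 0, 0]
    - [-0.002, 0.003, 0.1, 0, 0, 0]
    - [-0.002, 0.003, 0.112, 0, 0, 0]
    - [-0.002, 0.003, 0.112, 0, 0, 0]

```text
clock: 3.1
tool_pos: [0.4704, -0.0871, 0.0867]
eef_rot: [0.999, 0.033, -0.002, 0.0]
contact_force: [0.4, -0.4, 0.7]
opening: 0.489
```

Call:
carry_out:
  commands:
    - [0, 0, 0, 0, 0, 0]
    - [0, 0, 0, 0, 0, 0]
    - [0, 0, 0, 0, 0, 0]
    - [0, 0, 0, 0, 0, 0]
    - [0, 0, 0, 0, 0, 0]
  fingers: 255
  grip_force: 20

```text
clock: 3.6
tool_pos: [0.4725, -0.0822, 0.0893]
eef_rot: [0.999, 0.036, 0.001, -0.002]
contact_force: [-2.1, 8.1, 7.7]
opening: 0.145
```

```bash
python3 - <<'E'
from h import *
s=st(); p=np.array(s['tool_pos']); print(tf(p))
# arc from th=0 to 1.22
for th in np.linspace(.13,1.25,10):
    d=Fx*(-.04*np.sin(th))+Fy*(.04*(np.cos(th)-1)); print(th,(A.T@d).round(4))
snap('wrist','w2')
E
```

```text
t 3.6 pos [ 0.4725 -0.0822  0.0893] rot [ 0.9994  0.0358  0.001  -0.002 ] F [-2.1  8.1  7.7] op 0.145
[-0.11821078 -0.09540161  0.08926878]
0.13 [-0.0052  0.0003  0.    ]
0.2544444444444445 [-0.0101  0.0013  0.    ]
0.37888888888888894 [-0.0148  0.0028  0.    ]
0.5033333333333334 [-0.0193  0.005   0.    ]
0.6277777777777778 [-0.0235  0.0076  0.    ]
0.7522222222222222 [-0.0273  0.0108  0.    ]
0.8766666666666667 [-0.0307  0.0144  0.    ]
1.0011111111111113 [-0.0337  0.0184  0.    ]
1.1255555555555556 [-0.0361  0.0228  0.    ]
1.25 [-0.038   0.0274  0.    ]
```

Call:
carry_out:
  commands:
    - [-0.005, 0, 0, 0, 0, 0]
    - [-0.01, 0.001, 0, 0, 0, 0]
    - [-0.015, 0.003, 0, 0, 0, 0]
    - [-0.019, 0.005, 0, 0, 0, 0]
    - [-0.0235, 0.0076, 0, 0, 0, 0]
    - [-0.0273, 0.0108, 0, 0, 0, 0]
    - [-0.0307, 0.0144, 0, 0, 0, 0]
    - [-0.0337, 0.0184, 0, 0, 0, 0]
    - [-0.036, 0.022, 0, 0, 0, 0]
    - [-0.037, 0.024, 0, 0, 0, 0]
    - [-0.037, 0.024, 0, 0, 0, 0]

```text
clock: 4.75
tool_pos: [0.436, -0.1103, 0.0891]
eef_rot: [0.999, 0.035, -0.0, -0.001]
contact_force: [-3.0, 5.4, 9.2]
opening: 0.153
```

Call:
carry_out:
  commands:
    - [0, 0, 0, 0, 0, 0]
    - [0, 0, 0, 0, 0, 0]
    - [0, 0, 0, 0, 0, 0]
    - [0, 0, -0.05, 0, 0, 0]
    - [0, 0, -0.1, 0, 0, 0]
    - [0, 0, -0.12, 0, 0, 0]
  fingers: 140

```text
clock: 5.35
tool_pos: [0.438, -0.1131, 0.211]
eef_rot: [0.999, 0.033, 0.002, 0.001]
contact_force: [1.3, -0.8, 0.0]
opening: 0.452
```

```bash
python3 - <<'E'
from h import *
p=snap('wrist','w3')
for l in ['latch_knob','hood_bar','catch_tab']:
    for d in r.spot_point(p,l)[:1]: print(l,round(d['p'],2),np.round(d['xyz'],4),tf(d['xyz']).round(3))
# bar pregrasp: tilt 25
M=B(25); g=fw(-.132,0,.09); tcp=g+M[:,2]*.014
rel([(tcp-M[:,2]*.1,M),(tcp,M)])
E
```

```text
latch_knob 0.82 [ 0.4401 -0.1073  0.0968] [-0.152 -0.118  0.097]
hood_bar 0.74 [0.4541 0.0104 0.0942] [-0.13  -0.002  0.094]
catch_tab 0.79 [0.4518 0.1232 0.0679] [-0.125  0.111  0.068]
t 5.55 pos [ 0.4365 -0.1126  0.2077] rot [9.994e-01 3.350e-02 3.000e-04 2.000e-04] F [-0.5 -0.4  0. ] op 0.454
[-0.012, -0.123, 0.040, -19.6, 19.6, -88.5] rows 10.8
[0.030, -0.123, 0.130, -19.6, 19.6, -88.5] rows 10.8
```

View pics/w3.png

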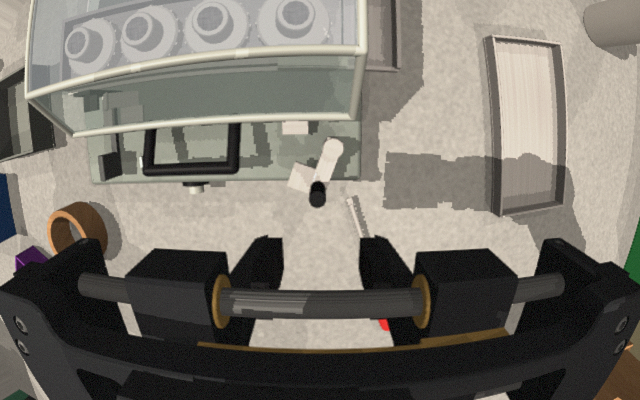

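Call:
carry_out:
  commands:
    - [-0.012, -0.123, 0.02, -19.6, 19.6, -88.5]
    - [-0.012, -0.123, 0.02, -19.6, 19.6, -88.5]
    - [-0.012, -0.123, 0.02, -19.6, 19.6, -88.5]
    - [-0.012, -0.123, 0.02, -19.6, 19.6, -88.5]
    - [-0.012, -0.123, 0.02, -19.6, 19.6, -88.5]
    - [-0.012, -0.123, 0.02, -19.6, 19.6, -88.5]
    - [-0.012, -0.123, 0.02, -19.6, 19.6, -88.5]
    - [-0.012, -0.123, 0.02, -19.6, 19.6, -88.5]
    - [-0.012, -0.123, 0.02, -19.6, 19.6, -88.5]
    - [-0.012, -0.123, 0.02, -19.6, 19.6, -88.5]
    - [-0.012, -0.123, 0.04, -19.6, 19.6, -88.5]
    - [-0.012, -0.123, 0.04, -19.6, 19.6, -88.5]
  fingers: 168

```text
clock: 6.75
tool_pos: [0.4156, 0.0099, 0.1663]
eef_rot: [0.812, 0.563, 0.098, 0.118]
contact_force: [-0.7, -0.8, -0.0]
opening: 0.343
```

```bash
python3 - <<'E'
from h import *
p=snap('wrist','w4')
print(np.round(r.get_state()['q'],2))
for l in ['latch_knob','hood_bar','catch_tab']:
    for d in r.spot_point(p,l)[:1]: print(l,round(d['p'],2),np.round(d['xyz'],4),tf(d['xyz']).round(3))
# bar pregrasp: tilt 25
M=B(25); g=fw(-.132,0,.092); tcp=g+M[:,2]*.014
rel([(tcp-M[:,2]*.1,M),(tcp,M)])
E
```

```text
[ 0.02  0.58 -0.44  2.52  1.98  0.44 -2.64]
latch_knob 0.71 [ 0.4433 -0.1088  0.0973] [-0.149 -0.12   0.097]
hood_bar 0.59 [0.4556 0.0116 0.0901] [-0.129 -0.001  0.09 ]
catch_tab 0.65 [0.4543 0.1263 0.0672] [-0.122  0.114  0.067]
t 6.95 pos [0.4149 0.0087 0.1665] rot [0.8148 0.5596 0.0959 0.1171] F [ 0.1 -0.2 -0.1] op 0.342
[0.001, 0.002, -0.003, -7.2, 7.6, -23.6] rows 3.0
[0.017, 0.011, 0.095, -7.2, 7.6, -23.6] rows 3.0
```

View pics/w4.png

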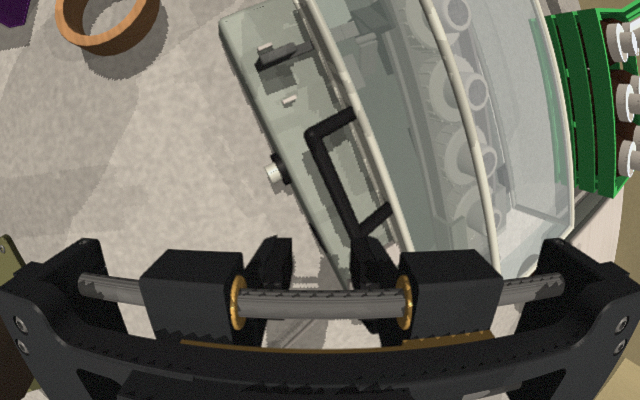

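```bash
python3 - <<'E'
from h import *
rel([(fw(-.11,-.0,.23),A),(fw(-.11,0,.23),B(0))])
E
```

```text
t 6.95 pos [0.4149 0.0087 0.1665] rot [0.8148 0.5596 0.0959 0.1171] F [ 0.1 -0.2 -0.1] op 0.342
[0.027, 0.070, -0.044, 14.6, -11.2, 64.5] rows 7.8
[0.027, 0.070, -0.044, 17.4, 2.3, -24.7] rows 3.5
```

Call:
carry_out:
  commands:
    - [0.027, 0.07, -0.044, 14.6, -11.2, 64.5]
    - [0.027, 0.07, -0.044, 14.6, -11.2, 64.5]
    - [0.027, 0.07, -0.044, 14.6, -11.2, 64.5]
    - [0.027, 0.07, -0.044, 14.6, -11.2, 64.5]
    - [0.027, 0.07, -0.044, 14.6, -11.2, 64.5]
    - [0.027, 0.07, -0.044, 14.6, -11.2, 64.5]
    - [0.027, 0.07, -0.044, 14.6, -11.2, 64.5]
    - [0.027, 0.07, -0.044, 14.6, -11.2, 64.5]
    - [0.027, 0.07, -0.044, 14.6, -11.2, 64.5]
    - [0.027, 0.07, -0.044, 14.6, -11.2, 64.5]
    - [0.027, 0.07, -0.044, 14.6, -11.2, 64.5]

```text
clock: 8.05
tool_pos: [0.4766, 0.0143, 0.2318]
eef_rot: [0.999, 0.032, 0.003, -0.0]
contact_force: [0.3, 0.1, 0.3]
opening: 0.339
```

```bash
python3 - <<'E'
from h import *
rel([(fw(-.11,0,.23),B(0))])
print(np.round(r.get_state()['q'],2))
E
```

```text
t 8.05 pos [0.4766 0.0143 0.2318] rot [ 9.995e-01  3.160e-02  3.400e-03 -4.000e-04] F [0.3 0.1 0.3] op 0.339
[-0.002, 0.001, 0.002, 0.3, -0.3, -90.3] rows 10.5
[ 0.12  0.52 -0.37  2.01  0.3   0.65 -1.96]
```

Call:
carry_out:
  commands:
    - [0, 0, 0, 0, 0, -45]
    - [0, 0, 0, 0, 0, -45]
    - [0, 0, 0, 0, 0, -45]
    - [0, 0, 0, 0, 0, -45]
    - [0, 0, 0, 0, 0, -45]
    - [0, 0, 0, 0, 0, -45]
    - [0, 0, 0, 0, 0, -90]
    - [0, 0, 0, 0, 0, -90]
    - [0, 0, 0, 0, 0, -90]
    - [0, 0, 0, 0, 0, -90]
    - [0, 0, 0, 0, 0, -90]
    - [0, 0, 0, 0, 0, -90]

```text
clock: 9.25
tool_pos: [0.4752, 0.0144, 0.2312]
eef_rot: [0.682, 0.732, 0.001, 0.002]
contact_force: [-0.9, 0.2, -0.4]
opening: 0.344
```

```bash
python3 - <<'E'
from h import *
print(np.round(r.get_state()['q'],2))
M=B(12); tcp=fw(-.132,0,.091)+M[:,2]*.010
rel([(tcp-M[:,2]*.07,M),(tcp,M)])
E
```

```text
[ 0.39  0.62 -0.83  2.    0.64  0.81 -0.74]
t 9.25 pos [0.4752 0.0144 0.2312] rot [0.6815 0.7318 0.0011 0.0016] F [-0.9  0.2 -0.4] op 0.344
[-0.001, -0.036, 0.081, -11.8, 0.0, 0.2] rows 1.8
[-0.001, -0.021, 0.150, -11.8, 0.0, 0.2] rows 3.0
```

Call:
carry_out:
  commands:
    - [-0.001, -0.036, 0.05, -11.8, 0, 0]
    - [-0.001, -0.036, 0.081, -11.8, 0, 0]
    - [-0.001, -0.036, 0.081, -11.8, 0, 0]
    - [-0.001, -0.036, 0.081, -11.8, 0, 0]

```text
clock: 9.65
tool_pos: [0.4574, 0.0024, 0.1612]
eef_rot: [0.682, 0.723, 0.07, 0.087]
contact_force: [-0.0, -0.0, 0.2]
opening: 0.339
```

```bash
python3 - <<'E'
from h import *
print(np.round(r.get_state()['q'],2))
p=snap('wrist','w5')
for l in ['hood_bar','catch_tab']:
    for d in r.spot_point(p,l)[:1]: print(l,round(d['p'],2),np.round(d['xyz'],4),tf(d['xyz']).round(3))
M=B(12); tcp=fw(-.132,0,.091)+M[:,2]*.010
rel([(tcp,M)])
E
```

```text
[ 0.18  0.61 -0.5   2.33  1.49  0.34 -1.6 ]
hood_bar 0.38 [ 0.4401 -0.1084  0.0965] [-0.152 -0.119  0.096]
catch_tab 0.72 [0.4523 0.1253 0.0716] [-0.124  0.113  0.072]
t 9.8 pos [0.4566 0.0022 0.161 ] rot [0.6804 0.7245 0.0685 0.0862] F [ 0.5  0.  -0.2] op 0.342
[0.013, -0.019, 0.077, 0.5, 1.9, -0.1] rows 1.6
```

View pics/w5.png

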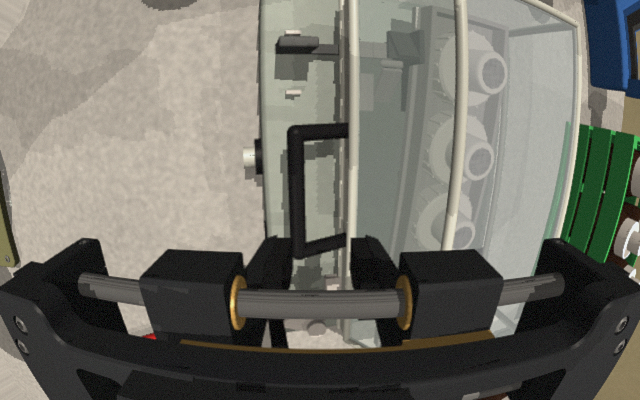

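Call:
carry_out:
  commands:
    - [0.013, -0.018, 0.03, 0.5, 1.9, 0]
    - [0.013, -0.019, 0.05, 0.5, 1.9, 0]
    - [0.013, -0.019, 0.05, 0.5, 1.9, 0]
    - [0.013, -0.019, 0.05, 0.5, 1.9, 0]

```text
clock: 10.2
tool_pos: [0.4499, 0.013, 0.1083]
eef_rot: [0.68, 0.726, 0.078, 0.072]
contact_force: [-0.3, 0.2, 0.2]
opening: 0.342
```

```bash
python3 - <<'E'
from h import *
print(np.round(r.get_state()['q'],2))
p=snap('wrist','w6')
M=B(12); tcp=fw(-.132,0,.091)+M[:,2]*.010
rel([(tcp,M)])
E
```

```text
[ 0.22  0.76 -0.59  2.38  1.87  0.44 -1.98]
t 10.25 pos [0.4503 0.013  0.1091] rot [0.6795 0.7259 0.0781 0.0725] F [-0.3 -0.7  0.9] op 0.344
[-0.001, -0.002, 0.028, 0.2, -0.0, -0.1] rows 0.6
```

View pics/w6.png

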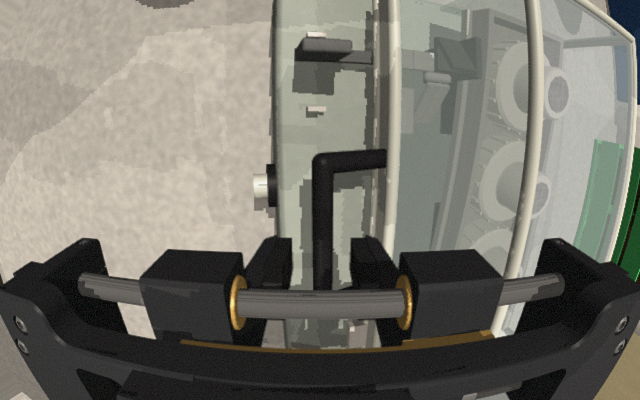

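Call:
carry_out:
  commands:
    - [-0.001, -0.002, 0.028, 0, 0, 0]
    - [-0.001, -0.002, 0.028, 0, 0, 0]
    - [-0.001, -0.002, 0.028, 0, 0, 0]

```text
clock: 10.55
tool_pos: [0.4535, 0.0125, 0.0814]
eef_rot: [0.679, 0.726, 0.078, 0.072]
contact_force: [-0.8, -0.5, 0.4]
opening: 0.341
```

Call:
carry_out:
  commands:
    - [0, 0, 0, 0, 0, 0]
    - [0, 0, 0, 0, 0, 0]
    - [0, 0, 0, 0, 0, 0]
    - [0, 0, 0, 0, 0, 0]
  fingers: 255
  grip_force: 35

```text
clock: 10.95
tool_pos: [0.4565, 0.0128, 0.0821]
eef_rot: [0.679, 0.726, 0.08, 0.075]
contact_force: [3.0, -0.4, 8.5]
opening: 0.121
```

```bash
cat >> h.py <<'E'
def barpos(phi):
    v=R.from_rotvec(phi*np.array([0,1,0])).apply([-.2203,0,.035]) # front rises
    return np.array([.09,0,.055])+v
def rowz(ds,ws=None):
    s=st(); R0=R.from_quat(s['eef_rot']).as_matrix()
    for d in ds: print('[%.4f, %.4f, %.4f]'%tuple(R0.T@d))
E
python3 - <<'E'
from h import *
print(barpos(0),barpos(.165),barpos(1.5))
W=np.stack([Fx,Fy,Z],1)
rowz([W@(barpos(f)-barpos(0)) for f in (.04,.08,.12,.15,.165,.18)])
E
```

```text
[-0.1303  0.      0.09  ] [-0.12155913  0.          0.12570943] [0.10932892 0.         0.27722395]
t 10.95 pos [0.4565 0.0128 0.0821] rot [0.6785 0.7264 0.0801 0.0747] F [ 3.  -0.4  8.5] op 0.121
[0.0000, 0.0035, -0.0082]
[0.0000, 0.0072, -0.0163]
[0.0000, 0.0113, -0.0242]
[0.0000, 0.0146, -0.0301]
[0.0000, 0.0163, -0.0329]
[0.0000, 0.0181, -0.0358]
```

Call:
carry_out:
  commands:
    - [0, 0.0018, -0.004, 0, 0, 0]
    - [0, 0.0035, -0.0082, 0, 0, 0]
    - [0, 0.0053, -0.0122, 0, 0, 0]
    - [0, 0.0072, -0.0163, 0, 0, 0]
    - [0, 0.0092, -0.0203, 0, 0, 0]
    - [0, 0.0113, -0.0242, 0, 0, 0]
    - [0, 0.013, -0.027, 0, 0, 0]
    - [0, 0.0146, -0.0301, 0, 0, 0]
    - [0, 0.0158, -0.032, 0, 0, 0]
    - [0, 0.0165, -0.0333, 0, 0, 0]
    - [0, 0.0165, -0.0333, 0, 0, 0]

```text
clock: 12.05
tool_pos: [0.4645, 0.0133, 0.1171]
eef_rot: [0.679, 0.726, 0.079, 0.073]
contact_force: [5.0, 0.8, -2.4]
opening: 0.132
```

```bash
python3 - <<'E'
from h import *
st()
for n in('scene','side'):
    p=snap(n,n+'1')
    for l in['hood_bar','catch_tab']:
        for d in r.spot_point(p,l)[:1]: print(l,round(d['p'],2),np.round(d['xyz'],4),tf(d['xyz']).round(3))
E
```

```text
t 12.05 pos [0.4645 0.0133 0.1171] rot [0.679  0.7262 0.0792 0.0731] F [ 5.   0.8 -2.4] op 0.132
hood_bar 0.64 [0.4625 0.0134 0.1246] [-0.122  0.001  0.125]
catch_tab 0.51 [0.452  0.1167 0.0682] [-0.125  0.104  0.068]
hood_bar 0.92 [0.4604 0.011  0.1262] [-0.124 -0.002  0.126]
catch_tab 0.51 [0.4507 0.1264 0.0678] [-0.126  0.114  0.068]
```

Call:
carry_out:
  commands:
    - [0, 0, 0, 0, 0, 0]
    - [0, 0, 0, 0, 0, 0]
    - [0, 0, 0, 0, 0, 0]
    - [0, 0, -0.04, 0, 0, 0]
    - [0, 0, -0.07, 0, 0, 0]
    - [0, 0, -0.07, 0, 0, 0]
  fingers: 168

```text
clock: 12.95
tool_pos: [0.4469, 0.0123, 0.1855]
eef_rot: [0.679, 0.727, 0.078, 0.072]
contact_force: [0.2, 0.4, 0.3]
opening: 0.336
```

```bash
python3 - <<'E'
from h import *
p=snap('wrist','w7')
for l in['hood_bar','catch_tab']:
        for d in r.spot_point(p,l)[:1]: print(l,round(d['p'],2),np.round(d['xyz'],4),tf(d['xyz']).round(3))
M=B(12)
rel([(fw(-.13,.14,.16),M),(fw(-.13,.14,.066),M)])
print(np.round(r.get_state()['q'],2))
E
```

```text
hood_bar 0.93 [0.4639 0.0107 0.1296] [-0.121 -0.002  0.13 ]
catch_tab 0.8 [0.451  0.1239 0.0695] [-0.126  0.112  0.07 ]
t 13.1 pos [0.4476 0.0121 0.1853] rot [0.679  0.7264 0.0786 0.0722] F [-0.5 -0.4 -0.2] op 0.34
[0.140, 0.001, 0.026, 0.2, -0.1, -0.0] rows 2.8
[0.139, -0.019, 0.118, 0.2, -0.1, -0.0] rows 3.7
[ 0.14  0.54 -0.43  2.33  1.2   0.26 -1.3 ]
```

View pics/w7.png

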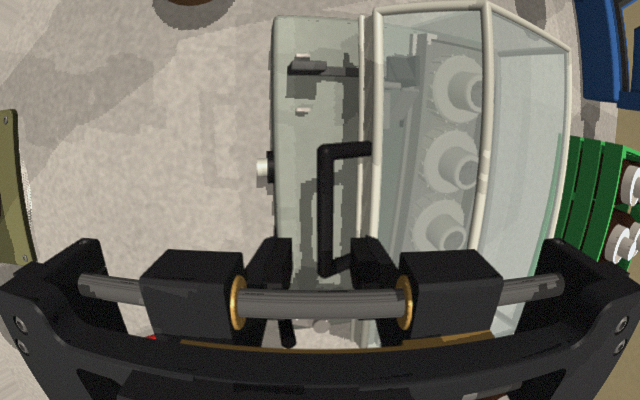

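Call:
carry_out:
  commands:
    - [0.045, 0, 0, 0, 0, 0]
    - [0.09, 0, 0.01, 0, 0, 0]
    - [0.14, 0.001, 0.026, 0, 0, 0]
    - [0.14, 0.001, 0.026, 0, 0, 0]
    - [0.14, 0.001, 0.026, 0, 0, 0]
  fingers: 255

```text
clock: 13.6
tool_pos: [0.4437, 0.1538, 0.1584]
eef_rot: [0.677, 0.728, 0.077, 0.071]
contact_force: [-0.3, 0.1, -0.6]
opening: 0.007
```

```bash
python3 - <<'E'
from h import *
print(np.round(r.get_state()['q'],2))
p=snap('wrist','w8')
for l in['hood_bar','catch_tab']:
        for d in r.spot_point(p,l)[:1]: print(l,round(d['p'],2),np.round(d['xyz'],4),tf(d['xyz']).round(3))
M=B(12)
rel([(fw(-.13,.14,.066),M)])
E
```

```text
[-0.25  0.61 -0.37  2.29  1.32  0.31 -1.75]
catch_tab 0.83 [0.4515 0.1228 0.0691] [-0.125  0.111  0.069]
t 13.75 pos [0.4443 0.1501 0.1592] rot [0.6798 0.7258 0.0769 0.072 ] F [-0.  -0.6  0.3] op 0.004
[0.002, -0.019, 0.091, 0.1, 0.0, -0.1] rows 1.9
```

View pics/w8.png

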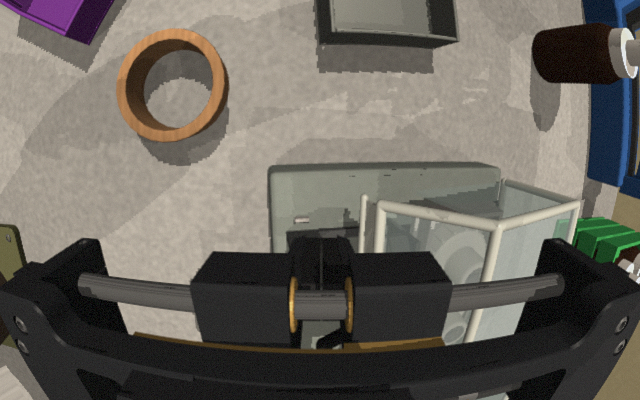

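Call:
carry_out:
  commands:
    - [0.002, -0.009, 0.045, 0, 0, 0]
    - [0.002, -0.019, 0.091, 0, 0, 0]
    - [0.002, -0.019, 0.091, 0, 0, 0]
    - [-0.01, -0.019, 0.091, 0, 0, 0]
    - [-0.016, -0.019, 0.091, 0, 0, 0]
    - [-0.022, -0.019, 0.091, 0, 0, 0]
    - [-0.027, -0.019, 0.091, 0, 0, 0]
    - [-0.031, -0.019, 0.091, 0, 0, 0]
    - [-0.034, -0.019, 0.091, 0, 0, 0]
    - [-0.036, -0.019, 0.091, 0, 0, 0]
    - [-0.036, -0.019, 0.091, 0, 0, 0]

```text
clock: 14.85
tool_pos: [0.4482, 0.1163, 0.0672]
eef_rot: [0.679, 0.726, 0.078, 0.072]
contact_force: [-0.5, 0.6, 0.5]
opening: 0.005
```

```bash
python3 - <<'E'
from h import *
s=st(); print(tf(s['tool_pos']))
p=snap('wrist','w9')
p=snap('side','s9')
for l in['hood_bar','catch_tab']:
        for d in r.spot_point(p,l)[:1]: print(l,round(d['p'],2),np.round(d['xyz'],4),tf(d['xyz']).round(3))
E
```

```text
t 14.85 pos [0.4482 0.1163 0.0672] rot [0.679  0.7263 0.0785 0.0724] F [-0.5  0.6  0.5] op 0.005
[-0.12899697  0.10429741  0.06715899]
hood_bar 0.86 [0.4623 0.0105 0.1268] [-0.122 -0.002  0.127]
catch_tab 0.74 [5.888e-01 1.930e-02 3.000e-04] [ 0.005 -0.002  0.   ]
```

Call:
carry_out:
  commands:
    - [-0.003, 0, 0, 0, 0, 0]
    - [-0.005, 0, 0, 0, 0, 0]
    - [-0.006, 0, 0, 0, 0, 0]
    - [-0.006, 0, 0, 0, 0, 0]

```text
clock: 15.45
tool_pos: [0.4475, 0.1155, 0.0668]
eef_rot: [0.677, 0.729, 0.081, 0.068]
contact_force: [-0.9, 9.5, -0.7]
opening: 0.006
```

```bash
python3 - <<'E'
from h import *
import cv2
s=st(); print(tf(s['tool_pos']))
p=snap('side','s10'); cv2.imwrite('pics/s10c.png',cv2.resize(p['img'][120:280,190:350],None,fx=4,fy=4,interpolation=cv2.INTER_CUBIC))
E
```

```text
t 15.45 pos [0.4475 0.1155 0.0668] rot [0.6766 0.7287 0.0806 0.0682] F [-0.9  9.5 -0.7] op 0.006
[-0.12973035  0.1035333   0.06679311]
```

View pics/s10c.png

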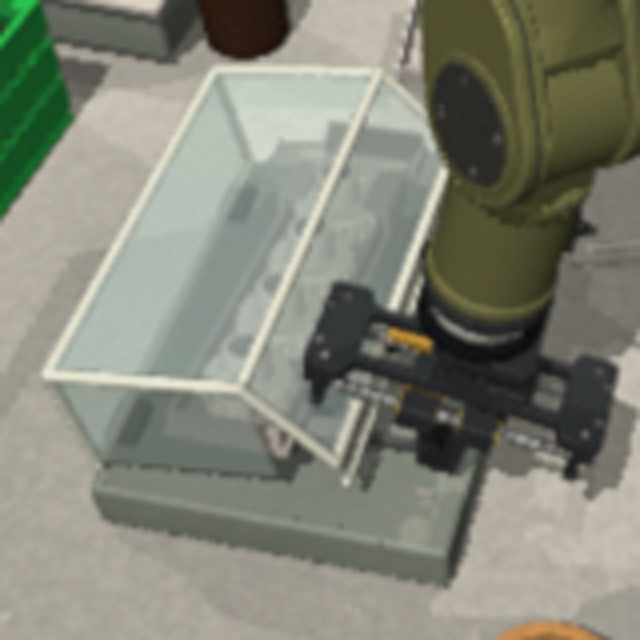

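Call:
carry_out:
  commands:
    - [0.02, 0, 0, 0, 0, 0]
    - [0.03, 0, 0, 0, 0, 0]
    - [0.03, 0, -0.05, 0, 0, 0]
    - [0.03, 0.01, -0.1, 0, 0, 0]
    - [0.03, 0.01, -0.12, 0, 0, 0]
    - [0, 0.01, -0.12, 0, 0, 0]
    - [-0.04, 0.01, -0.12, 0, 0, 0]
    - [-0.06, 0.01, -0.12, 0, 0, 0]
    - [-0.06, 0.01, -0.12, 0, 0, 0]
  fingers: 168

```text
clock: 16.4
tool_pos: [0.4361, 0.045, 0.1861]
eef_rot: [0.681, 0.724, 0.076, 0.073]
contact_force: [0.3, 1.0, -0.6]
opening: 0.341
```

```bash
python3 - <<'E'
from h import *
p=snap('wrist','w11')
for l in['hood_bar','catch_tab']:
        for d in r.spot_point(p,l)[:1]: print(l,round(d['p'],2),np.round(d['xyz'],4),tf(d['xyz']).round(3))
M=B(12); b=fw(*barpos(.162)); tcp=b+M[:,2]*.010
rel([(tcp-M[:,2]*.05,M),(tcp,M)])
print(np.round(r.get_state()['q'],2))
E
```

```text
hood_bar 0.89 [0.463  0.0128 0.1268] [-0.121  0.     0.127]
catch_tab 0.73 [0.4546 0.1053 0.0707] [-0.123  0.093  0.071]
t 16.55 pos [0.4366 0.0504 0.1858] rot [0.6785 0.727  0.0783 0.0712] F [ 0.1  0.8 -0.8] op 0.343
[-0.039, 0.010, 0.024, 0.2, -0.2, 0.0] rows 0.9
[-0.040, 0.010, 0.074, 0.2, -0.2, 0.0] rows 1.7
[-0.04  0.52 -0.31  2.35  1.2   0.21 -1.39]
```

View pics/w11.png

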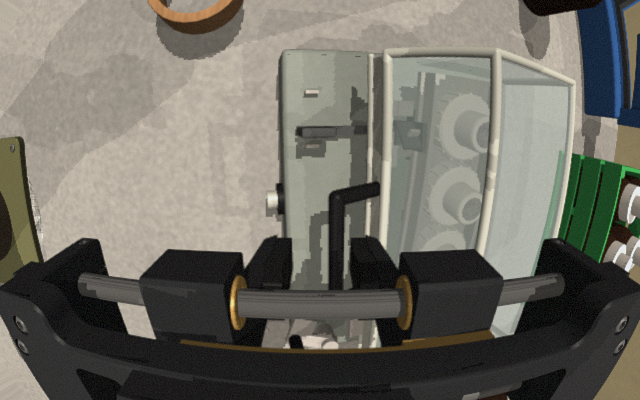

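Call:
carry_out:
  commands:
    - [-0.02, 0.01, 0.024, 0, 0, 0]
    - [-0.04, 0.01, 0.024, 0, 0, 0]
    - [-0.04, 0.01, 0.05, 0, 0, 0]
    - [-0.04, 0.01, 0.074, 0, 0, 0]
    - [-0.04, 0.01, 0.074, 0, 0, 0]
    - [-0.04, 0.01, 0.074, 0, 0, 0]

```text
clock: 17.15
tool_pos: [0.4643, 0.0134, 0.114]
eef_rot: [0.678, 0.727, 0.078, 0.07]
contact_force: [-0.7, -0.2, -0.7]
opening: 0.341
```

Call:
carry_out:
  commands:
    - [0, 0, 0, 0, 0, 0]
    - [0, 0, 0, 0, 0, 0]
    - [0, 0, 0, 0, 0, 0]
    - [0, 0, 0, 0, 0, 0]
  fingers: 255
  grip_force: 40

```text
clock: 17.55
tool_pos: [0.4648, 0.0119, 0.1163]
eef_rot: [0.678, 0.727, 0.078, 0.072]
contact_force: [-0.7, -0.2, 2.1]
opening: 0.12
```

```bash
python3 - <<'E'
from h import *
W=np.stack([Fx,Fy,Z],1)
rowz([W@(barpos(f)-barpos(.162)) for f in np.arange(.2,1.56,.09)])
E
```

```text
t 17.55 pos [0.4648 0.0119 0.1163] rot [0.6785 0.7269 0.0784 0.072 ] F [-0.7 -0.2  2.1] op 0.12
[0.0000, 0.0044, -0.0072]
[0.0000, 0.0160, -0.0236]
[0.0001, 0.0291, -0.0389]
[0.0001, 0.0434, -0.0529]
[0.0001, 0.0589, -0.0656]
[0.0001, 0.0756, -0.0769]
[0.0001, 0.0931, -0.0866]
[0.0001, 0.1115, -0.0947]
[0.0001, 0.1305, -0.1011]
[0.0001, 0.1500, -0.1057]
[0.0001, 0.1699, -0.1086]
[0.0001, 0.1899, -0.1097]
[0.0001, 0.2100, -0.1090]
[0.0000, 0.2299, -0.1065]
[0.0000, 0.2495, -0.1023]
[-0.0000, 0.2686, -0.0962]
```

First to about 0.56 rad, then check.

Call:
carry_out:
  commands:
    - [0, 0.0044, -0.0072, 0, 0, 0]
    - [0, 0.01, -0.0155, 0, 0, 0]
    - [0, 0.016, -0.0236, 0, 0, 0]
    - [0, 0.0225, -0.031, 0, 0, 0]
    - [0, 0.0291, -0.0389, 0, 0, 0]
    - [0, 0.036, -0.046, 0, 0, 0]
    - [0, 0.0434, -0.0529, 0, 0, 0]
    - [0, 0.051, -0.059, 0, 0, 0]
    - [0, 0.0589, -0.0656, 0, 0, 0]
    - [0, 0.0589, -0.0656, 0, 0, 0]

```text
clock: 18.55
tool_pos: [0.5055, 0.0146, 0.1922]
eef_rot: [0.679, 0.727, 0.077, 0.07]
contact_force: [-8.7, 1.7, 9.1]
opening: 0.122
```

```bash
python3 - <<'E'
from h import *
s=st()
p=snap('side','s12')
for l in['hood_bar']:
        for d in r.spot_point(p,l)[:1]: print(l,round(d['p'],2),np.round(d['xyz'],4),tf(d['xyz']).round(3))
print(barpos(.56))
W=np.stack([Fx,Fy,Z],1)
rowz([W@(barpos(f)-barpos(.56)) for f in np.arange(.65,1.56,.08)])
print(np.round(s['q'],2))
E
```

```text
t 18.55 pos [0.5055 0.0146 0.1922] rot [0.6788 0.7269 0.0765 0.0703] F [-8.7  1.7  9.1] op 0.122
hood_bar 0.78 [0.5015 0.013  0.1998] [-0.083 -0.002  0.2  ]
[-0.07805878  0.          0.20167425]
t 18.65 pos [0.5055 0.0145 0.1922] rot [0.6787 0.727  0.0766 0.0706] F [-7.7  1.8  8.3] op 0.119
[0.0000, 0.0166, -0.0113]
[0.0000, 0.0321, -0.0201]
[0.0000, 0.0483, -0.0276]
[0.0000, 0.0650, -0.0338]
[0.0000, 0.0822, -0.0386]
[0.0000, 0.0997, -0.0421]
[0.0000, 0.1174, -0.0441]
[-0.0000, 0.1352, -0.0447]
[-0.0000, 0.1531, -0.0439]
[-0.0000, 0.1708, -0.0417]
[-0.0000, 0.1882, -0.0381]
[-0.0001, 0.2053, -0.0330]
[ 0.21  0.59 -0.52  2.15  0.91  0.39 -0.98]
```

View pics/s12.png

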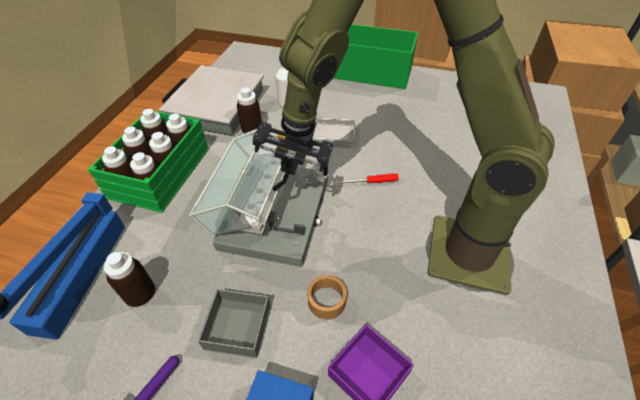

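Call:
carry_out:
  commands:
    - [0, 0.008, -0.006, 0, 0, 0]
    - [0, 0.0166, -0.0113, 0, 0, 0]
    - [0, 0.0321, -0.0201, 0, 0, 0]
    - [0, 0.0483, -0.0276, 0, 0, 0]
    - [0, 0.065, -0.0338, 0, 0, 0]
    - [0, 0.0822, -0.0386, 0, 0, 0]
    - [0, 0.0997, -0.0421, 0, 0, 0]
    - [0, 0.1174, -0.0441, 0, 0, 0]
    - [0, 0.1352, -0.0447, 0, 0, 0]
    - [0, 0.1531, -0.0439, 0, 0, 0]
    - [0, 0.1708, -0.0417, 0, 0, 0]
    - [0, 0.1882, -0.0381, 0, 0, 0]

```text
clock: 19.85
tool_pos: [0.6825, 0.0261, 0.2691]
eef_rot: [0.679, 0.727, 0.076, 0.071]
contact_force: [-3.3, -0.2, 3.4]
opening: 0.123
```

```bash
python3 - <<'E'
from h import *
s=st()
p=snap('side','s13')
for l in['hood_bar']:
        for d in r.spot_point(p,l)[:1]: print(l,round(d['p'],2),np.round(d['xyz'],4),tf(d['xyz']).round(3))
print(barpos(1.4),barpos(1.5))
print(np.round(s['q'],2))
E
```

```text
t 19.85 pos [0.6825 0.0261 0.2691] rot [0.6787 0.727  0.0764 0.0709] F [-3.3 -0.2  3.4] op 0.123
hood_bar 0.7 [0.6813 0.0283 0.2827] [0.098 0.001 0.283]
[0.08704698 0.         0.27804343] [0.10932892 0.         0.27722395]
[ 0.27  0.73 -0.71  1.55  0.65  0.88 -0.58]
```

View pics/s13.png

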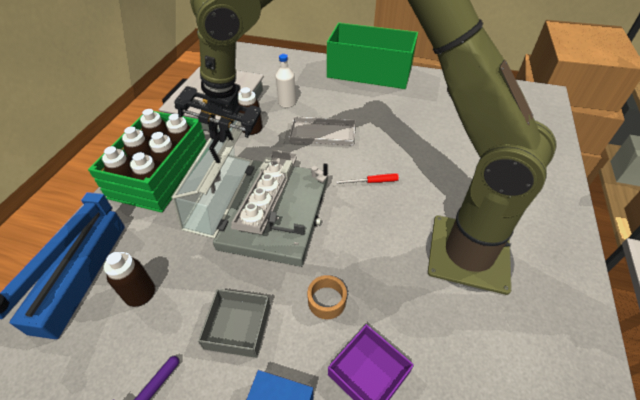

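Call:
carry_out:
  commands:
    - [0, 0, 0, 0, 0, 0]
    - [0, 0, 0, 0, 0, 0]
    - [0, 0, 0, 0, 0, 0]
    - [0, 0, -0.03, 0, 0, 0]
    - [0, 0, -0.06, 0, 0, 0]
    - [0, 0, -0.06, 0, 0, 0]
  fingers: 150

```text
clock: 20.55
tool_pos: [0.6723, 0.0262, 0.3325]
eef_rot: [0.679, 0.726, 0.081, 0.074]
contact_force: [0.4, -0.6, -0.6]
opening: 0.416
```

```bash
python3 - <<'E'
from h import *
rel([(fw(-.05,.04,.30),A)])
E
```

```text
t 20.55 pos [0.6723 0.0262 0.3325] rot [0.6785 0.7264 0.081  0.0738] F [ 0.4 -0.6 -0.6] op 0.416
[0.041, -0.142, 0.002, 9.8, -10.0, 89.6] rows 10.6
```

Call:
carry_out:
  commands:
    - [0.01, -0.04, -0.01, 9.8, -10, 89.6]
    - [0.02, -0.09, -0.01, 9.8, -10, 89.6]
    - [0.041, -0.142, 0.002, 9.8, -10, 89.6]
    - [0.041, -0.142, 0.002, 9.8, -10, 89.6]
    - [0.041, -0.142, 0.002, 9.8, -10, 89.6]
    - [0.041, -0.142, 0.002, 9.8, -10, 89.6]
    - [0.041, -0.142, 0.002, 9.8, -10, 89.6]
    - [0.041, -0.142, 0.002, 9.8, -10, 89.6]
    - [0.041, -0.142, 0.002, 9.8, -10, 89.6]
    - [0.041, -0.142, 0.002, 9.8, -10, 89.6]
    - [0.041, -0.142, 0.002, 9.8, -10, 89.6]
    - [0.041, -0.142, 0.002, 9.8, -10, 89.6]

```text
clock: 21.75
tool_pos: [0.53, 0.0561, 0.2954]
eef_rot: [0.999, 0.033, -0.004, 0.001]
contact_force: [-0.0, 0.1, -0.1]
opening: 0.411
```

```bash
python3 - <<'E'
from h import *
s=st(); p=snap('wrist','w14')
for l in['cap1_mid','odd_mid','rail_edge','track_mid','hood_hinge','feeder','tray']:
        for d in r.spot_point(p,l)[:5]: print(l,round(d['p'],2),np.round(d['xyz'],4),tf(d['xyz']).round(3))
print(np.round(s['q'],2))
E
```

```text
t 21.75 pos [0.53   0.0561 0.2954] rot [ 9.994e-01  3.350e-02 -4.300e-03  7.000e-04] F [-0.   0.1 -0.1] op 0.411
cap1_mid 0.69 [ 0.5857 -0.01    0.0997] [-0.    -0.031  0.1  ]
odd_mid 0.71 [ 0.5895 -0.0778  0.0902] [-0.001 -0.099  0.09 ]
rail_edge 0.87 [ 0.5876 -0.0581  0.0656] [-0.002 -0.079  0.066]
track_mid 0.77 [0.5851 0.0247 0.0816] [0.001 0.004 0.082]
track_mid 0.21 [ 0.5292 -0.3839  0.0008] [-0.082 -0.4    0.001]
hood_hinge 0.7 [0.675  0.0217 0.0574] [ 0.091 -0.005  0.057]
hood_hinge 0.26 [ 0.4433 -0.1104  0.0975] [-0.149 -0.122  0.098]
feeder 0.38 [ 0.5341 -0.382   0.0018] [-0.077 -0.399  0.002]
tray 0.91 [ 0.532  -0.3826  0.0041] [-0.079 -0.399  0.004]
[ 0.04  0.51 -0.37  1.76  0.22  0.92 -1.92]
```

View pics/w14.png

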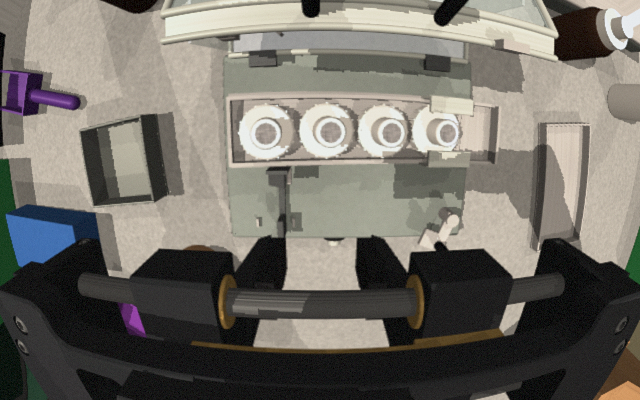

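```bash
cat >> h.py <<'E'
N=Z*np.cos(.14)-Fy*np.sin(.14)   # track normal
U=Fy*np.cos(.14)+Z*np.sin(.14)
def wray(p,s,px):
    K=p['intrinsics'];v=np.array([(px[0]-K[0,2]),(px[1]-K[1,2])]);rr=np.linalg.norm(v);th=rr/K[0,0]
    dc=np.r_[v/rr*np.sin(th),np.cos(th)]
    T=p['tool_from_camera'];R0=R.from_quat(s['eef_rot']).as_matrix()
    o=np.array(s['tool_pos'])+R0@T[:3,3]; return o,R0@T[:3,:3]@dc
def plane(o,d,q,n): return o+d*((q-o)@n)/(d@n)
def tops(p,s,pxs,h=.044):
    out=[]
    for px in pxs:
        o,d=wray(p,s,px); X=plane(o,d,fw(0,0,.08)+N*h,N); v=X-fw(0,0,.08); out.append((v@Fx,v@U))
    return np.array(out)   # track coords x, u (along slope)
def tp(x,u,h): return fw(0,0,.08)+Fx*x+U*u+N*h
E
python3 - <<'E'
from h import *
s=st();p=r.snapshot('wrist')
c=tops(p,s,[(266,132),(329,132),(391,132),(446,131)]);print(c.round(4))
p=snap('scene','sc14')
for l in['cap1_mid','odd_mid']:
  for d in r.spot_point(p,l)[:5]: v=d['xyz']-fw(0,0,.08);print(l,round(d['p'],2),(v@Fx).round(4),(v@U).round(4),(v@N).round(4))
E
```

```text
t 22.15 pos [0.5302 0.0567 0.2959] rot [ 9.994e-01  3.430e-02 -3.900e-03  3.000e-04] F [-1.2  0.1  0.1] op 0.415
[[ 1.10e-03  1.01e-01]
 [-1.00e-04  3.82e-02]
 [ 5.00e-04 -2.79e-02]
 [ 3.90e-03 -9.53e-02]]
cap1_mid 0.8 0.003 -0.0293 0.0202
odd_mid 0.57 -0.0031 -0.1004 0.0201
odd_mid 0.33 0.0989 0.0254 0.1959
```

```bash
python3 - <<'E'
from h import *
rel([(tp(0,.094,.10),TR)])
E
```

```text
t 22.35 pos [0.5304 0.0567 0.296 ] rot [ 9.994e-01  3.400e-02 -3.800e-03  3.000e-04] F [-0.6 -0.2 -0.3] op 0.412
[0.052, -0.040, 0.103, 8.0, 0.4, -0.0] rows 2.4
```

Call:
carry_out:
  commands:
    - [0.02, -0.015, 0.04, 8, 0.4, 0]
    - [0.04, -0.03, 0.08, 8, 0.4, 0]
    - [0.052, -0.04, 0.103, 8, 0.4, 0]
    - [0.052, -0.04, 0.103, 8, 0.4, 0]
  fingers: 120

```text
clock: 22.75
tool_pos: [0.5777, 0.1011, 0.1893]
eef_rot: [0.997, 0.034, -0.006, -0.07]
contact_force: [-0.9, 0.4, 0.3]
opening: 0.527
```

```bash
python3 - <<'E'
from h import *
s=st();p=snap('wrist','w15')
v=np.array(s['tool_pos'])-fw(0,0,.08); print(v@Fx,v@U,v@N)
for l in['cap1_mid','odd_mid']:
  for d in r.spot_point(p,l)[:5]: v=d['xyz']-fw(0,0,.08);print(l,round(d['p'],2),(v@Fx).round(4),(v@U).round(4),(v@N).round(4))
E
```

```text
t 22.75 pos [0.5777 0.1011 0.1893] rot [ 0.9969  0.0342 -0.0055 -0.07  ] F [-0.9  0.4  0.3] op 0.527
-0.0008578259172373794 0.09482512155307883 0.09700864127735503
cap1_mid 0.59 -0.0008 -0.025 0.0241
odd_mid 0.93 -0.0005 -0.096 0.0238
```

View pics/w15.png

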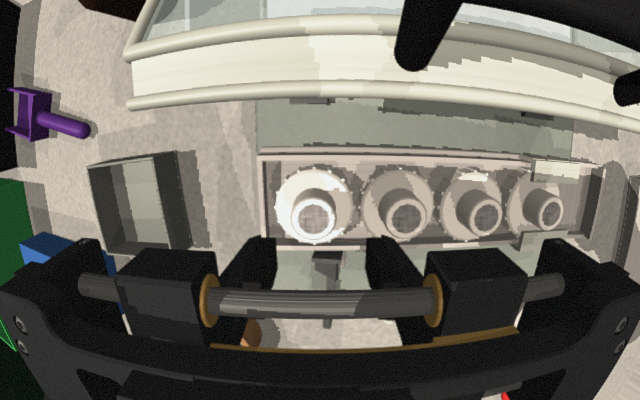

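```bash
python3 - <<'E'
from h import *
s=st();p=r.snapshot('wrist')
print(tops(p,s,[(313,220),(405,215),(484,214),(549,211)]).round(4))
E
```

```text
t 22.9 pos [0.5789 0.0998 0.1935] rot [ 0.997   0.0337 -0.0023 -0.0694] F [ 0.4 -0.2 -0.6] op 0.527
[[-0.0012  0.1001]
 [ 0.0021  0.0348]
 [ 0.002  -0.0303]
 [ 0.0033 -0.1   ]]
```

Call:
carry_out:
  commands:
    - [0, -0.004, 0.04, 0, 0, 0]
    - [0, -0.004, 0.065, 0, 0, 0]
    - [0, -0.004, 0.074, 0, 0, 0]
    - [0, -0.004, 0.074, 0, 0, 0]
  fingers: 132

```text
clock: 23.35
tool_pos: [0.5775, 0.1139, 0.1201]
eef_rot: [0.997, 0.034, -0.003, -0.069]
contact_force: [-0.1, 0.1, -0.6]
opening: 0.484
```

Call:
carry_out:
  commands:
    - [0, 0, 0, 0, 0, 0]
    - [0, 0, 0, 0, 0, 0]
    - [0, 0, 0, 0, 0, 0]
    - [0, 0, 0, 0, 0, 0]
  fingers: 255
  grip_force: 20

```text
clock: 23.75
tool_pos: [0.579, 0.114, 0.1215]
eef_rot: [0.997, 0.033, -0.001, -0.07]
contact_force: [-1.6, -1.3, 7.3]
opening: 0.348
```

```bash
python3 - <<'E'
from h import *
s=st();v=np.array(s['tool_pos'])-fw(0,0,.08); print(v@Fx,v@U,v@N)
p=snap('wrist','w16')
E
```

```text
t 23.75 pos [0.579  0.114  0.1215] rot [ 0.997   0.0334 -0.0012 -0.0696] F [-1.6 -1.3  7.3] op 0.348
0.001294186690991842 0.09802940566227847 0.02810194325932827
```

View pics/w16.png

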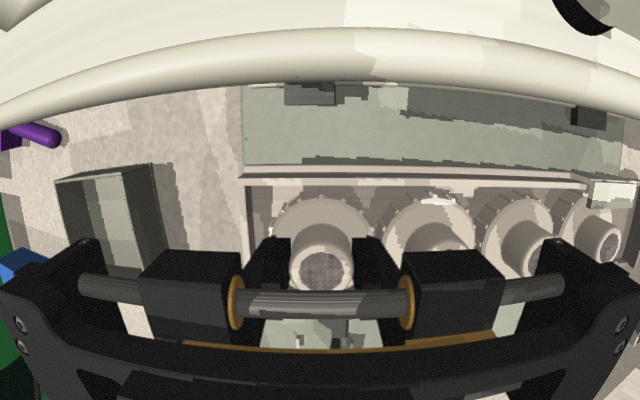

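Call:
carry_out:
  commands:
    - [0, 0, -0.03, 0, 0, 0]
    - [0, 0, -0.06, 0, 0, 0]
    - [0, 0, -0.1, 0, 0, 0]
    - [0, 0, -0.12, 0, 0, 0]
    - [0, 0, -0.12, 0, 0, 0]

```text
clock: 24.3
tool_pos: [0.5811, 0.0974, 0.2422]
eef_rot: [0.997, 0.033, 0.001, -0.07]
contact_force: [0.7, 0.3, -0.7]
opening: 0.358
```

```bash
python3 - <<'E'
from h import *
rel([(np.array([.46,-.36,.26]),A)])
E
```

```text
t 24.3 pos [0.5811 0.0974 0.2422] rot [ 9.97e-01  3.31e-02  9.00e-04 -6.98e-02] F [ 0.7  0.3 -0.7] op 0.358
[-0.151, 0.441, -0.081, -8.0, -0.4, -0.1] rows 9.5
```

Call:
carry_out:
  commands:
    - [-0.015, 0.044, -0.008, -8, 0, 0]
    - [-0.03, 0.088, -0.016, -8, 0, 0]
    - [-0.045, 0.132, -0.024, -8, 0, 0]
    - [-0.06, 0.176, -0.032, -8, 0, 0]
    - [-0.075, 0.22, -0.04, -8, 0, 0]
    - [-0.09, 0.264, -0.048, -8, 0, 0]
    - [-0.105, 0.308, -0.056, -8, 0, 0]
    - [-0.12, 0.352, -0.064, -8, 0, 0]
    - [-0.135, 0.396, -0.072, -8, 0, 0]
    - [-0.151, 0.441, -0.081, -8, 0, 0]
    - [-0.151, 0.441, -0.081, -8, 0, 0]

```text
clock: 25.4
tool_pos: [0.4536, -0.3683, 0.2562]
eef_rot: [1.0, 0.027, -0.003, 0.002]
contact_force: [-0.4, 0.1, -0.6]
opening: 0.357
```

```bash
python3 - <<'E'
from h import *
s=st();p=snap('wrist','w17')
for l in['tray','cap1_mid']:
  for d in r.spot_point(p,l)[:3]: print(l,round(d['p'],2),d['xyz'].round(4) if hasattr(d['xyz'],'round') else d['xyz'])
E
```

```text
t 25.4 pos [ 0.4536 -0.3683  0.2562] rot [ 0.9996  0.0272 -0.0025  0.0024] F [-0.4  0.1 -0.6] op 0.357
tray 0.7 [0.5323, -0.3825, 0.0047]
cap1_mid 0.64 [0.5847, 0.0168, -0.0022]
cap1_mid 0.56 [0.5842, -0.0126, 0.0973]
cap1_mid 0.16 [0.4427, -0.1073, 0.0967]
```

View pics/w17.png

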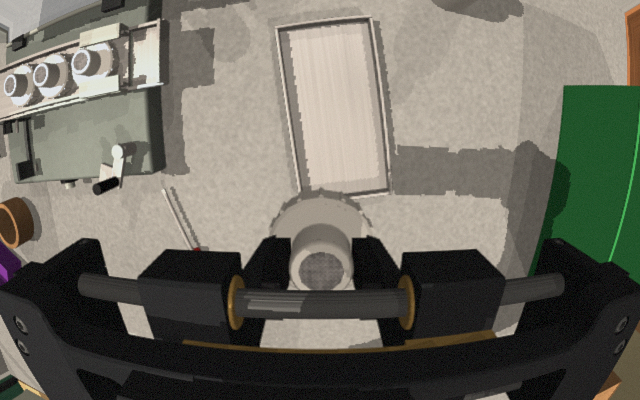

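```bash
cat >> h.py <<'E'
def wz(p,s,px,z):
    o,d=wray(p,s,px); return o+d*(z-o[2])/d[2]
def trayp():
    pass
E
python3 - <<'E'
from h import *
s=st();p=r.snapshot('wrist')
c=[wz(p,s,q,.025) for q in((277,26),(372,17),(392,191),(299,192))]
for k in c: print(k.round(4))
for i,j in((0,3),(1,2),(1,0),(2,3)): d=c[i]-c[j]; print(np.linalg.norm(d).round(4),np.degrees(np.arctan2(d[1],d[0])).round(1))
print(sum(c)/4)
E
```

```text
t 25.55 pos [ 0.4583 -0.3584  0.2567] rot [ 9.994e-01  3.400e-02 -9.000e-04 -9.000e-04] F [-0.2  0.4 -0.7] op 0.355
[ 0.6355 -0.2921  0.025 ]
[ 0.6559 -0.4062  0.025 ]
[ 0.4386 -0.4501  0.025 ]
[ 0.429  -0.3318  0.025 ]
0.2103 10.9
0.2217 11.4
0.116 -79.9
0.1187 -85.4
[ 0.53975176 -0.37004413  0.025     ]
```

```bash
python3 - <<'E'
from h import *
rel([(np.array([.602,-.368,.12]),Yw(10.5)),(np.array([.602,-.368,.033]),Yw(10.5))])
E
```

```text
t 25.6 pos [ 0.4589 -0.3575  0.257 ] rot [ 9.994e-01  3.500e-02 -7.000e-04 -9.000e-04] F [-0.5 -0.6  0.4] op 0.354
[0.142, 0.021, 0.137, -0.1, 0.1, -6.5] rows 4.0
[0.142, 0.021, 0.224, -0.1, 0.1, -6.5] rows 5.3
```

Call:
carry_out:
  commands:
    - [0.04, 0.006, 0, 0, 0, -6.5]
    - [0.09, 0.014, 0.02, 0, 0, -6.5]
    - [0.13, 0.02, 0.06, 0, 0, -6.5]
    - [0.142, 0.021, 0.1, 0, 0, -6.5]
    - [0.142, 0.021, 0.14, 0, 0, -6.5]
    - [0.142, 0.021, 0.18, 0, 0, -6.5]
    - [0.142, 0.021, 0.2, 0, 0, -6.5]
    - [0.142, 0.021, 0.214, 0, 0, -6.5]
    - [0.142, 0.021, 0.22, 0, 0, -6.5]
    - [0.142, 0.021, 0.224, 0, 0, -6.5]
    - [0.142, 0.021, 0.224, 0, 0, -6.5]

```text
clock: 26.7
tool_pos: [0.6021, -0.3709, 0.0344]
eef_rot: [0.996, 0.091, 0.0, 0.0]
contact_force: [-0.1, 0.4, -1.1]
opening: 0.358
```

```bash
python3 - <<'E'
from h import *
s=st();p=snap('wrist','w18')
E
```

```text
t 26.7 pos [ 0.6021 -0.3709  0.0344] rot [9.959e-01 9.050e-02 2.000e-04 4.000e-04] F [-0.1  0.4 -1.1] op 0.358
```

View pics/w18.png

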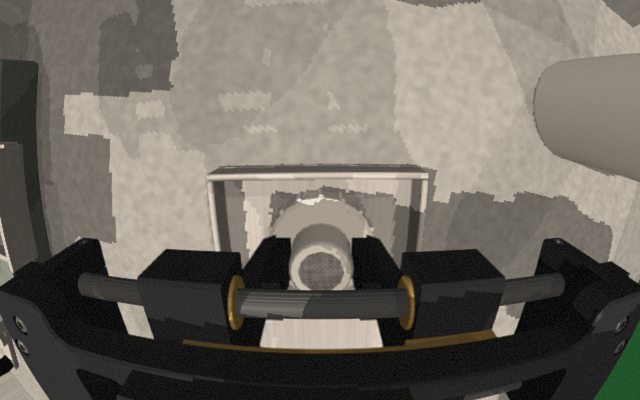

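Call:
carry_out:
  commands:
    - [0, 0, 0.003, 0, 0, 0]
    - [0, 0, 0.005, 0, 0, 0]
    - [0, 0, 0.005, 0, 0, 0]

```text
clock: 27.05
tool_pos: [0.6025, -0.3717, 0.032]
eef_rot: [0.996, 0.09, 0.001, 0.001]
contact_force: [-3.8, 1.5, 13.5]
opening: 0.358
```

Call:
carry_out:
  commands:
    - [0, 0, 0, 0, 0, 0]
    - [0, 0, 0, 0, 0, 0]
    - [0, 0, 0, 0, 0, 0]
    - [0, 0, -0.03, 0, 0, 0]
    - [0, 0, -0.07, 0, 0, 0]
    - [0, 0, -0.12, 0, 0, 0]
    - [0, 0, -0.17, 0, 0, 0]
    - [0, 0, -0.17, 0, 0, 0]
    - [0, 0, -0.17, 0, 0, 0]
  fingers: 132

```text
clock: 27.95
tool_pos: [0.6021, -0.3713, 0.2]
eef_rot: [0.996, 0.09, 0.001, 0.001]
contact_force: [-1.2, -0.7, -0.7]
opening: 0.483
```

```bash
python3 - <<'E'
from h import *
s=st();p=snap('wrist','w19')
rel([(tp(0,.033,.13),TR)])
E
```

```text
t 27.95 pos [ 0.6021 -0.3713  0.2   ] rot [9.959e-01 9.020e-02 6.000e-04 9.000e-04] F [-1.2 -0.7 -0.7] op 0.483
t 28.0 pos [ 0.6009 -0.3709  0.198 ] rot [ 0.9959  0.0904 -0.001  -0.    ] F [-0.5  0.8 -0.1] op 0.483
[0.055, -0.403, -0.015, 8.0, 0.6, 6.5] rows 8.1
```

View pics/w19.png

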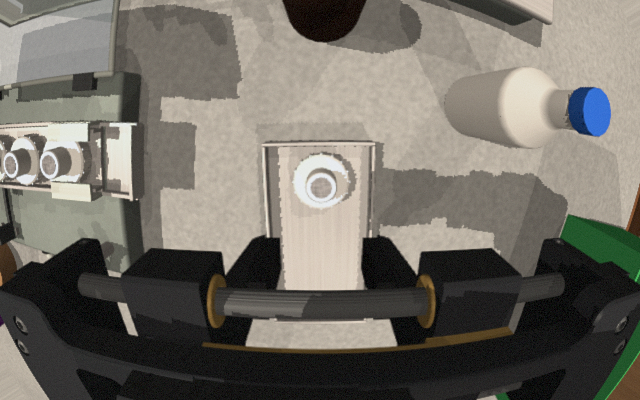

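Call:
carry_out:
  commands:
    - [0.006, -0.04, -0.04, 8, 0, 6.5]
    - [0.012, -0.09, -0.05, 8, 0, 6.5]
    - [0.018, -0.135, -0.05, 8, 0, 6.5]
    - [0.025, -0.18, -0.05, 8, 0, 6.5]
    - [0.031, -0.225, -0.05, 8, 0, 6.5]
    - [0.037, -0.27, -0.05, 8, 0, 6.5]
    - [0.043, -0.315, -0.05, 8, 0, 6.5]
    - [0.05, -0.36, -0.04, 8, 0, 6.5]
    - [0.055, -0.403, -0.03, 8, 0, 6.5]
    - [0.055, -0.403, -0.015, 8, 0, 6.5]
    - [0.055, -0.403, -0.015, 8, 0, 6.5]
    - [0.055, -0.403, -0.015, 8, 0, 6.5]

```text
clock: 29.2
tool_pos: [0.5824, 0.034, 0.212]
eef_rot: [0.997, 0.033, -0.008, -0.069]
contact_force: [0.5, 0.5, 0.3]
opening: 0.483
```

```bash
python3 - <<'E'
from h import *
s=st();p=snap('wrist','w20')
v=np.array(s['tool_pos'])-fw(0,0,.08); print(v@Fx,v@U,v@N)
rel([(tp(0,.034,.024),TR)])
E
```

```text
t 29.2 pos [0.5824 0.034  0.212 ] rot [ 0.9971  0.0327 -0.0083 -0.0687] F [0.5 0.5 0.3] op 0.483
-0.0007498225170732712 0.03135615467822303 0.12890399337970818
t 29.25 pos [0.583  0.0336 0.2127] rot [ 0.9971  0.0323 -0.0074 -0.0688] F [ 0.4 -0.7  0.6] op 0.485
[0.001, -0.003, 0.106, 0.1, 0.6, -0.2] rows 2.1
```

View pics/w20.png

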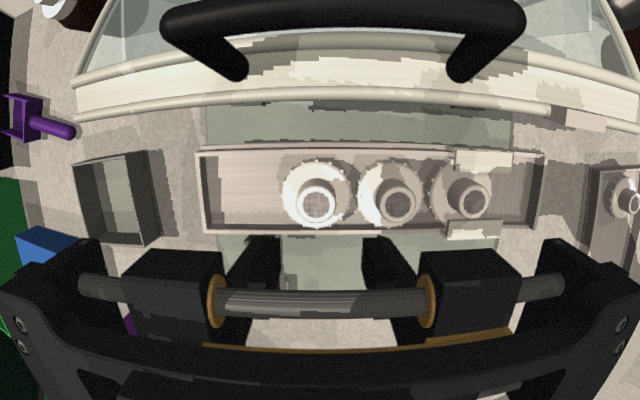

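Call:
carry_out:
  commands:
    - [0.001, -0.003, 0.045, 0, 0.5, 0]
    - [0.001, -0.003, 0.085, 0, 0.5, 0]
    - [0.001, -0.003, 0.1, 0, 0.5, 0]
    - [0.001, -0.003, 0.106, 0, 0.5, 0]
    - [0.001, -0.003, 0.106, 0, 0.5, 0]

```text
clock: 29.75
tool_pos: [0.5823, 0.052, 0.1087]
eef_rot: [0.997, 0.032, -0.002, -0.069]
contact_force: [-0.4, 0.7, 0.3]
opening: 0.482
```

Call:
carry_out:
  commands:
    - [0, 0, 0, 0, 0, 0]
    - [0, 0, 0, 0, 0, 0]
    - [0, 0, 0, 0, 0, 0]
    - [0, 0, 0, 0, 0, 0]
  fingers: 255

```text
clock: 30.15
tool_pos: [0.5832, 0.0525, 0.1102]
eef_rot: [0.997, 0.033, -0.001, -0.069]
contact_force: [-0.7, -1.6, 6.8]
opening: 0.356
```

Call:
carry_out:
  commands:
    - [0, 0, -0.03, 0, 0, 0]
    - [0, 0, -0.06, 0, 0, 0]
    - [0, 0, -0.1, 0, 0, 0]
    - [0, 0, -0.12, 0, 0, 0]
    - [0, 0, -0.12, 0, 0, 0]

```text
clock: 30.65
tool_pos: [0.5851, 0.0363, 0.2309]
eef_rot: [0.997, 0.033, 0.001, -0.069]
contact_force: [0.4, -0.1, -0.7]
opening: 0.355
```

```bash
python3 - <<'E'
from h import *
s=st();p=snap('wrist','w21')
for l in['tray']:
  for d in r.spot_point(p,l)[:3]: print(l,round(d['p'],2),d['xyz'])
p=snap('scene','sc21')
for l in['tray','bin']:
  for d in r.spot_point(p,l)[:3]: print(l,round(d['p'],2),d['xyz'])
rel([(np.array([.533,-.381,.25]),Yw(10.5))])
E
```

```text
t 30.65 pos [0.5851 0.0363 0.2309] rot [ 9.97e-01  3.29e-02  9.00e-04 -6.94e-02] F [ 0.4 -0.1 -0.7] op 0.355
tray 0.89 [0.533, -0.3825, 0.0005]
tray 0.63 [0.5268, -0.3848, -0.0026]
bin 0.95 [0.5221, 0.3676, -0.0033]
bin 0.95 [0.1987, 0.3833, 0.0008]
bin 0.42 [0.5844, 0.0196, 0.0002]
t 30.9 pos [0.582  0.0365 0.2262] rot [ 0.997   0.0334 -0.004  -0.0694] F [-0.7  0.8 -1. ] op 0.355
[-0.077, 0.406, -0.081, -8.0, -0.3, -6.7] rows 8.4
```

View pics/w21.png

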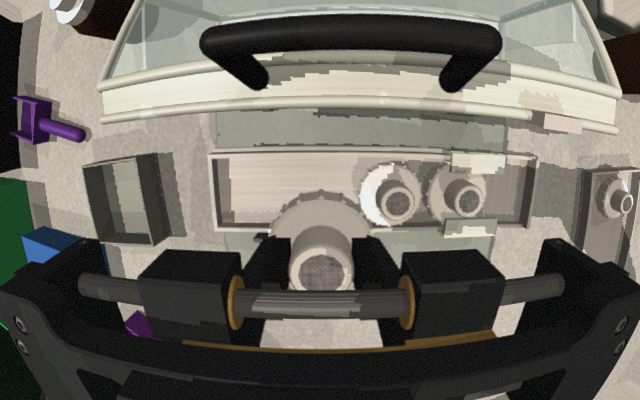

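Call:
carry_out:
  commands:
    - [-0.009, 0.045, -0.01, -8, 0, -6.7]
    - [-0.018, 0.09, -0.02, -8, 0, -6.7]
    - [-0.027, 0.135, -0.03, -8, 0, -6.7]
    - [-0.036, 0.18, -0.04, -8, 0, -6.7]
    - [-0.045, 0.225, -0.05, -8, 0, -6.7]
    - [-0.053, 0.27, -0.055, -8, 0, -6.7]
    - [-0.062, 0.315, -0.06, -8, 0, -6.7]
    - [-0.07, 0.36, -0.065, -8, 0, -6.7]
    - [-0.077, 0.406, -0.07, -8, 0, -6.7]
    - [-0.077, 0.406, -0.06, -8, 0, -6.7]
    - [-0.077, 0.406, -0.06, -8, 0, -6.7]
    - [-0.077, 0.406, -0.06, -8, 0, -6.7]

```text
clock: 32.1
tool_pos: [0.5339, -0.3761, 0.2299]
eef_rot: [0.996, 0.093, 0.003, -0.001]
contact_force: [0.2, -0.1, -0.7]
opening: 0.354
```

```bash
python3 - <<'E'
from h import *
s=st();p=snap('wrist','w22')
rel([(np.array([.533,-.381,.12]),Yw(10.5)),(np.array([.533,-.381,.031]),Yw(10.5))])
E
```

```text
t 32.1 pos [ 0.5339 -0.3761  0.2299] rot [ 0.9957  0.0926  0.0035 -0.0011] F [ 0.2 -0.1 -0.7] op 0.354
t 32.15 pos [ 0.5343 -0.3759  0.2305] rot [ 9.957e-01  9.290e-02  3.900e-03 -7.000e-04] F [ 0.   0.1 -0.1] op 0.358
[-0.003, 0.005, 0.111, -0.0, -0.5, 0.2] rows 2.2
[-0.004, 0.005, 0.200, -0.0, -0.5, 0.2] rows 4.0
```

View pics/w22.png

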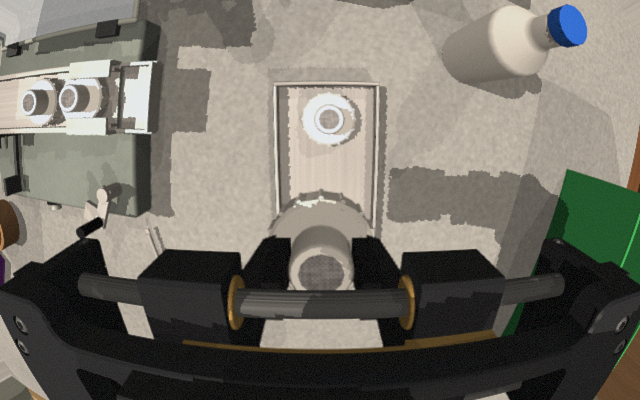

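Call:
carry_out:
  commands:
    - [-0.003, 0.005, 0.04, 0, 0, 0]
    - [-0.003, 0.005, 0.08, 0, 0, 0]
    - [-0.003, 0.005, 0.12, 0, 0, 0]
    - [-0.003, 0.005, 0.155, 0, 0, 0]
    - [-0.003, 0.005, 0.18, 0, 0, 0]
    - [-0.003, 0.005, 0.19, 0, 0, 0]
    - [-0.003, 0.005, 0.196, 0, 0, 0]
    - [-0.003, 0.005, 0.2, 0, 0, 0]
    - [-0.003, 0.005, 0.2, 0, 0, 0]

```text
clock: 33.05
tool_pos: [0.5339, -0.3837, 0.0319]
eef_rot: [0.996, 0.092, 0.005, 0.001]
contact_force: [-0.2, -0.6, -0.1]
opening: 0.354
```

```bash
python3 - <<'E'
from h import *
s=st();p=snap('wrist','w23')
E
```

```text
t 33.05 pos [ 0.5339 -0.3837  0.0319] rot [9.958e-01 9.160e-02 4.700e-03 7.000e-04] F [-0.2 -0.6 -0.1] op 0.354
```

View pics/w23.png

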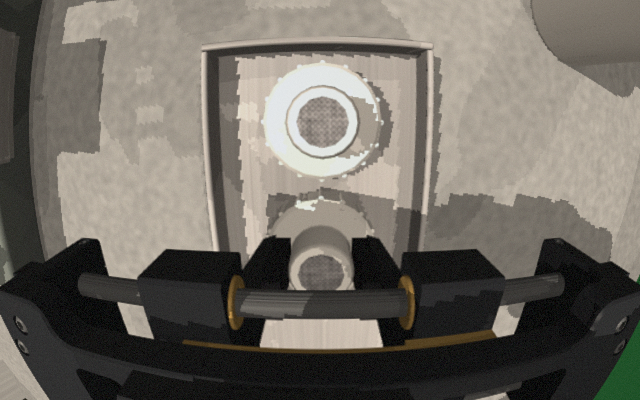

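Aligned in the tray with a gap to the first cap. Release.

Call:
carry_out:
  commands:
    - [0, 0, 0.002, 0, 0, 0]
    - [0, 0, 0.003, 0, 0, 0]

```text
clock: 33.3
tool_pos: [0.534, -0.3841, 0.0296]
eef_rot: [0.996, 0.091, 0.005, 0.001]
contact_force: [-2.2, 0.9, 12.9]
opening: 0.354
```

Call:
carry_out:
  commands:
    - [0, 0, 0, 0, 0, 0]
    - [0, 0, 0, 0, 0, 0]
    - [0, 0, 0, 0, 0, 0]
    - [0, 0, -0.03, 0, 0, 0]
    - [0, 0, -0.07, 0, 0, 0]
    - [0, 0, -0.12, 0, 0, 0]
    - [0, 0, -0.17, 0, 0, 0]
    - [0, 0, -0.21, 0, 0, 0]
    - [0, 0, -0.22, 0, 0, 0]
    - [0, 0, -0.22, 0, 0, 0]
  fingers: 132

```text
clock: 34.3
tool_pos: [0.5323, -0.3842, 0.2498]
eef_rot: [0.996, 0.091, 0.005, 0.001]
contact_force: [0.2, 0.3, 0.2]
opening: 0.484
```

```bash
python3 - <<'E'
from h import *
s=st()
rel([(tp(0,-.031,.13),TR)])
E
```

```text
t 34.3 pos [ 0.5323 -0.3842  0.2498] rot [0.9958 0.0913 0.0055 0.0014] F [0.2 0.3 0.2] op 0.484
t 34.3 pos [ 0.5323 -0.3842  0.2498] rot [0.9958 0.0913 0.0055 0.0014] F [0.2 0.3 0.2] op 0.484
[0.118, -0.341, 0.045, 8.2, -0.2, 6.6] rows 7.3
```

Call:
carry_out:
  commands:
    - [0.015, -0.042, 0, 8.2, 0, 6.6]
    - [0.03, -0.085, 0, 8.2, 0, 6.6]
    - [0.044, -0.127, 0, 8.2, 0, 6.6]
    - [0.06, -0.17, 0, 8.2, 0, 6.6]
    - [0.075, -0.215, 0, 8.2, 0, 6.6]
    - [0.09, -0.26, 0.01, 8.2, 0, 6.6]
    - [0.105, -0.3, 0.02, 8.2, 0, 6.6]
    - [0.118, -0.341, 0.035, 8.2, 0, 6.6]
    - [0.118, -0.341, 0.045, 8.2, 0, 6.6]
    - [0.118, -0.341, 0.045, 8.2, 0, 6.6]
    - [0.118, -0.341, 0.045, 8.2, 0, 6.6]

```text
clock: 35.4
tool_pos: [0.5848, -0.0286, 0.2019]
eef_rot: [0.997, 0.033, -0.004, -0.071]
contact_force: [0.6, -0.1, 0.1]
opening: 0.482
```

```bash
python3 - <<'E'
from h import *
s=st();p=snap('wrist','w24')
v=np.array(s['tool_pos'])-fw(0,0,.08); print(v@Fx,v@U,v@N)
rel([(tp(0.001,-.030,.024),TR)])
E
```

```text
t 35.4 pos [ 0.5848 -0.0286  0.2019] rot [ 0.9969  0.0331 -0.0041 -0.0706] F [ 0.6 -0.1  0.1] op 0.482
-0.002599073892102976 -0.03204653233351996 0.12766348363045296
t 35.45 pos [ 0.5853 -0.029   0.2026] rot [ 0.997   0.0327 -0.0032 -0.0706] F [-0.5  0.3  0.7] op 0.481
[0.003, -0.002, 0.104, -0.1, 0.1, -0.2] rows 2.1
```

View pics/w24.png

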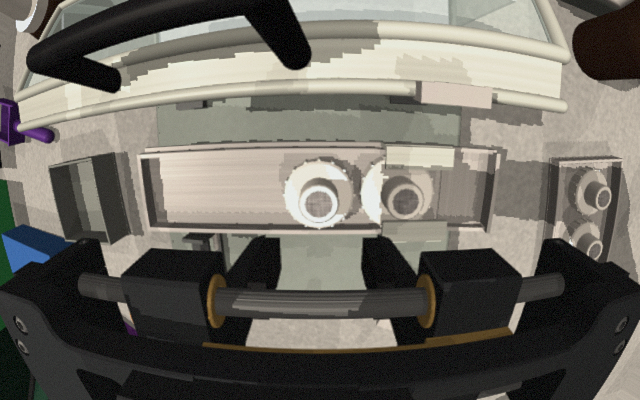

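Call:
carry_out:
  commands:
    - [0.002, -0.002, 0.045, 0, 0, 0]
    - [0.002, -0.002, 0.085, 0, 0, 0]
    - [0.002, -0.002, 0.1, 0, 0, 0]
    - [0.002, -0.002, 0.104, 0, 0, 0]
    - [0.002, -0.002, 0.104, 0, 0, 0]

```text
clock: 35.95
tool_pos: [0.5868, -0.0113, 0.1008]
eef_rot: [0.997, 0.033, -0.002, -0.071]
contact_force: [0.8, -0.0, 0.3]
opening: 0.482
```

Call:
carry_out:
  commands:
    - [0, 0, 0, 0, 0, 0]
    - [0, 0, 0, 0, 0, 0]
    - [0, 0, 0, 0, 0, 0]
    - [0, 0, 0, 0, 0, 0]
  fingers: 255

```text
clock: 36.35
tool_pos: [0.5877, -0.0108, 0.1021]
eef_rot: [0.997, 0.034, -0.001, -0.071]
contact_force: [-0.3, -3.1, 6.6]
opening: 0.357
```

Call:
carry_out:
  commands:
    - [0, 0, -0.03, 0, 0, 0]
    - [0, 0, -0.06, 0, 0, 0]
    - [0, 0, -0.1, 0, 0, 0]
    - [0, 0, -0.12, 0, 0, 0]
    - [0, 0, -0.12, 0, 0, 0]

```text
clock: 36.85
tool_pos: [0.5898, -0.0274, 0.2228]
eef_rot: [0.997, 0.034, 0.001, -0.071]
contact_force: [1.5, 0.1, -1.0]
opening: 0.358
```

```bash
python3 - <<'E'
from h import *
s=st()
p=snap('scene','sc25')
for l in['tray','bin']:
  for d in r.spot_point(p,l)[:2]: print(l,round(d['p'],2),d['xyz'])
rel([(np.array([.464,-.394,.25]),Yw(10.5))])
E
```

```text
t 36.85 pos [ 0.5898 -0.0274  0.2228] rot [ 9.969e-01  3.380e-02  8.000e-04 -7.080e-02] F [ 1.5  0.1 -1. ] op 0.358
tray 0.82 [0.5354, -0.3591, -0.0014]
bin 0.88 [0.5186, 0.368, 0.0009]
bin 0.81 [0.1987, 0.385, -0.0007]
t 37.0 pos [ 0.5868 -0.0269  0.2185] rot [ 0.9969  0.0342 -0.0036 -0.0712] F [-0.2  0.2 -0.9] op 0.353
[-0.148, 0.350, -0.082, -8.2, -0.3, -6.6] rows 7.8
```

View pics/sc25.png

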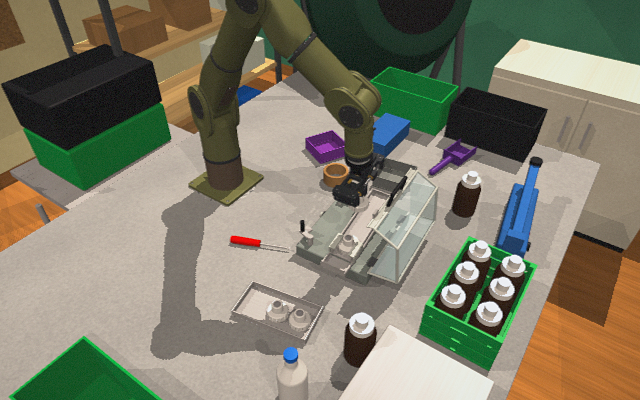

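Call:
carry_out:
  commands:
    - [-0.02, 0.045, -0.01, -8.2, 0, -6.6]
    - [-0.04, 0.09, -0.02, -8.2, 0, -6.6]
    - [-0.06, 0.135, -0.03, -8.2, 0, -6.6]
    - [-0.08, 0.18, -0.04, -8.2, 0, -6.6]
    - [-0.1, 0.22, -0.05, -8.2, 0, -6.6]
    - [-0.12, 0.26, -0.06, -8.2, 0, -6.6]
    - [-0.14, 0.3, -0.07, -8.2, 0, -6.6]
    - [-0.15, 0.34, -0.08, -8.2, 0, -6.6]
    - [-0.15, 0.34, -0.08, -8.2, 0, -6.6]
    - [-0.15, 0.34, -0.08, -8.2, 0, -6.6]
    - [-0.15, 0.34, -0.08, -8.2, 0, -6.6]

```text
clock: 38.1
tool_pos: [0.4622, -0.3822, 0.2493]
eef_rot: [0.996, 0.093, 0.003, -0.001]
contact_force: [0.1, 0.7, -1.6]
opening: 0.359
```

```bash
python3 - <<'E'
from h import *
s=st();p=snap('wrist','w26')
for d in r.spot_point(p,'tray')[:2]: print(round(d['p'],2),d['xyz'])
E
```

```text
t 38.1 pos [ 0.4622 -0.3822  0.2493] rot [ 0.9957  0.0927  0.0035 -0.0012] F [ 0.1  0.7 -1.6] op 0.359
0.73 [0.5857, 0.0227, 0.0799]
0.17 [0.5857, -0.057, 0.0652]
```

View pics/w26.png

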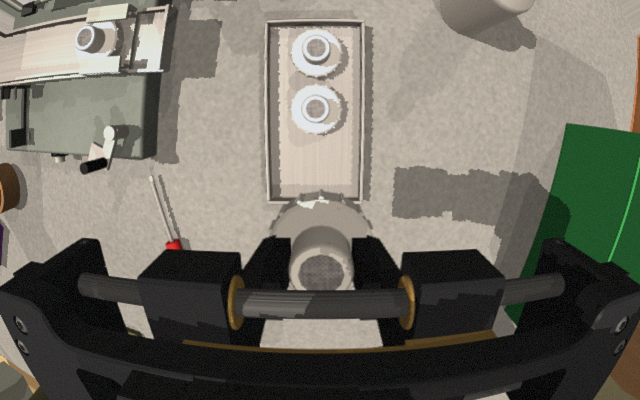

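```bash
python3 - <<'E'
from h import *
s=st();p=snap('wrist','w26b')
c=[wz(p,s,q,.025) for q in((267,21),(363,21),(365,200),(268,201))]
for k in c: print(k.round(4))
for i,j in((0,3),(1,2)): d=c[i]-c[j]; print(np.linalg.norm(d).round(4),np.degrees(np.arctan2(d[1],d[0])).round(1))
print(sum(c)/4)
for q in((316,48),(317,110)): print(wz(p,s,q,.048).round(4))
p=r.snapshot('scene')
for d in r.spot_point(p,'tray')[:2]: print(round(d['p'],2),d['xyz'])
p=r.snapshot('side')
for d in r.spot_point(p,'tray')[:2]: print(round(d['p'],2),d['xyz'])
E
```

```text
t 38.2 pos [ 0.4625 -0.3822  0.2499] rot [ 9.957e-01  9.310e-02  3.700e-03 -7.000e-04] F [ 0.4 -0.4 -0.5] op 0.36
[ 0.6364 -0.2829  0.025 ]
[ 0.6569 -0.3961  0.025 ]
[ 0.4396 -0.4422  0.025 ]
[ 0.4157 -0.3227  0.025 ]
0.2243 10.2
0.2222 12.0
[ 0.537161   -0.36098494  0.025     ]
[ 0.6062 -0.3489  0.048 ]
[ 0.5368 -0.3632  0.048 ]
0.79 [0.5326, -0.3587, -0.0031]
0.19 [0.5345, -0.3606, 0.027]
0.67 [0.5356, -0.3579, 0.0003]
```

View pics/w26b.png

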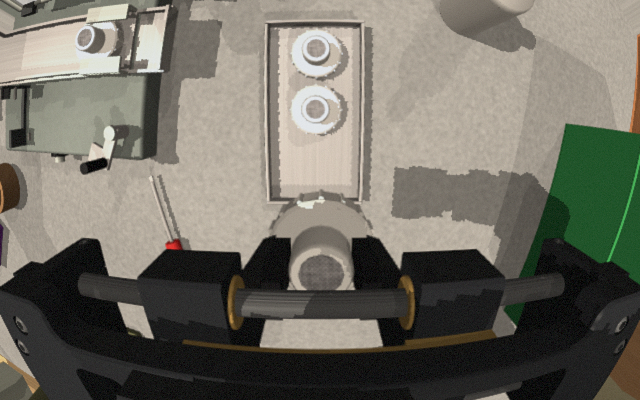

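```bash
python3 - <<'E'
from h import *
rel([(np.array([.466,-.375,.033]),Yw(11))])
E
```

```text
t 38.45 pos [ 0.4622 -0.3838  0.2506] rot [9.957e-01 9.200e-02 4.000e-03 2.000e-04] F [-0.1 -0.5 -1.2] op 0.36
[0.004, -0.008, 0.218, 0.1, -0.5, -0.4] rows 4.4
```

Call:
carry_out:
  commands:
    - [0.002, -0.008, 0.04, 0, 0, 0]
    - [0.004, -0.008, 0.08, 0, 0, 0]
    - [0.004, -0.008, 0.12, 0, 0, 0]
    - [0.004, -0.008, 0.16, 0, 0, 0]
    - [0.004, -0.008, 0.19, 0, 0, 0]
    - [0.004, -0.008, 0.21, 0, 0, 0]
    - [0.004, -0.008, 0.218, 0, 0, 0]
    - [0.004, -0.008, 0.218, 0, 0, 0]

```text
clock: 39.25
tool_pos: [0.4661, -0.3754, 0.0321]
eef_rot: [0.996, 0.092, 0.004, -0.0]
contact_force: [0.1, 0.7, 0.2]
opening: 0.357
```

```bash
python3 - <<'E'
from h import *
s=st();p=snap('wrist','w27')
E
```

```text
t 39.25 pos [ 0.4661 -0.3754  0.0321] rot [ 0.9958  0.0917  0.0037 -0.    ] F [0.1 0.7 0.2] op 0.357
```

View pics/w27.png

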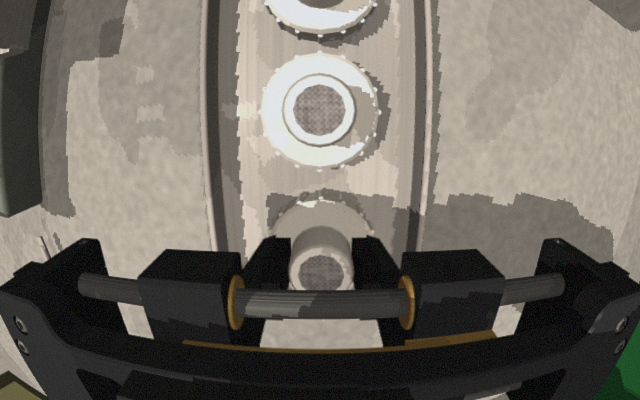

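Call:
carry_out:
  commands:
    - [0, 0, 0.002, 0, 0, 0]
    - [0, 0, 0.003, 0, 0, 0]

```text
clock: 39.5
tool_pos: [0.4668, -0.3762, 0.0306]
eef_rot: [0.996, 0.091, 0.005, 0.001]
contact_force: [-0.5, -0.1, 0.2]
opening: 0.356
```

Call:
carry_out:
  commands:
    - [0, 0, 0, 0, 0, 0]
    - [0, 0, 0, 0, 0, 0]
    - [0, 0, 0, 0, 0, 0]
    - [0, 0, -0.03, 0, 0, 0]
    - [0, 0, -0.07, 0, 0, 0]
    - [0, 0, -0.12, 0, 0, 0]
    - [0, 0, -0.17, 0, 0, 0]
    - [0, 0, -0.21, 0, 0, 0]
    - [0, 0, -0.22, 0, 0, 0]
    - [0, 0, -0.22, 0, 0, 0]
  fingers: 132

```text
clock: 40.5
tool_pos: [0.4651, -0.3763, 0.2513]
eef_rot: [0.996, 0.091, 0.005, 0.002]
contact_force: [-0.5, 0.0, -0.1]
opening: 0.482
```

```bash
python3 - <<'E'
from h import *
s=st();snap('wrist','w28')
rel([(tp(0,-.096,.13),TR)])
E
```

```text
t 40.5 pos [ 0.4651 -0.3763  0.2513] rot [0.9958 0.0913 0.0054 0.0016] F [-0.5  0.  -0.1] op 0.482
t 40.55 pos [ 0.464  -0.3758  0.2494] rot [9.958e-01 9.140e-02 3.900e-03 4.000e-04] F [-0.2 -0.1 -0.5] op 0.484
[0.177, -0.256, 0.055, 8.1, 0.0, 6.6] rows 6.3
```

View pics/w28.png

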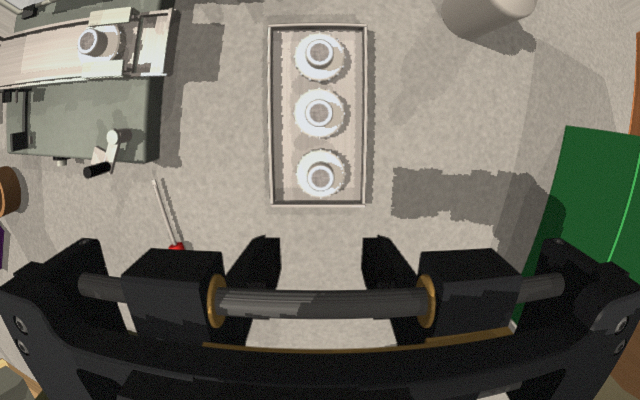

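Three caps stand in a row in the tray. Now to the wedged cap.

Call:
carry_out:
  commands:
    - [0.028, -0.04, 0, 8.1, 0, 6.6]
    - [0.056, -0.08, 0, 8.1, 0, 6.6]
    - [0.084, -0.12, 0, 8.1, 0, 6.6]
    - [0.11, -0.16, 0, 8.1, 0, 6.6]
    - [0.14, -0.2, 0.01, 8.1, 0, 6.6]
    - [0.16, -0.235, 0.02, 8.1, 0, 6.6]
    - [0.177, -0.256, 0.04, 8.1, 0, 6.6]
    - [0.177, -0.256, 0.055, 8.1, 0, 6.6]
    - [0.177, -0.256, 0.055, 8.1, 0, 6.6]
    - [0.177, -0.256, 0.055, 8.1, 0, 6.6]

```text
clock: 41.55
tool_pos: [0.591, -0.0925, 0.194]
eef_rot: [0.997, 0.034, -0.004, -0.07]
contact_force: [0.6, -0.1, 1.0]
opening: 0.485
```

```bash
python3 - <<'E'
from h import *
s=st();p=snap('wrist','w29')
v=np.array(s['tool_pos'])-fw(0,0,.08); print(v@Fx,v@U,v@N)
for d in r.spot_point(p,'odd_mid')[:2]: v=d['xyz']-fw(0,0,.08);print(round(d['p'],2),(v@Fx).round(4),(v@U).round(4),(v@N).round(4))
for d in r.spot_point(p,'rail_edge')[:2]: v=d['xyz']-fw(0,0,.08);print(round(d['p'],2),(v@Fx).round(4),(v@U).round(4),(v@N).round(4))
E
```

```text
t 41.55 pos [ 0.591  -0.0925  0.194 ] rot [ 0.997   0.0336 -0.0043 -0.0702] F [ 0.6 -0.1  1. ] op 0.485
-0.000767448509264094 -0.09669672824492766 0.12871860029134438
0.6 -0.0023 -0.0965 0.0219
```

View pics/w29.png

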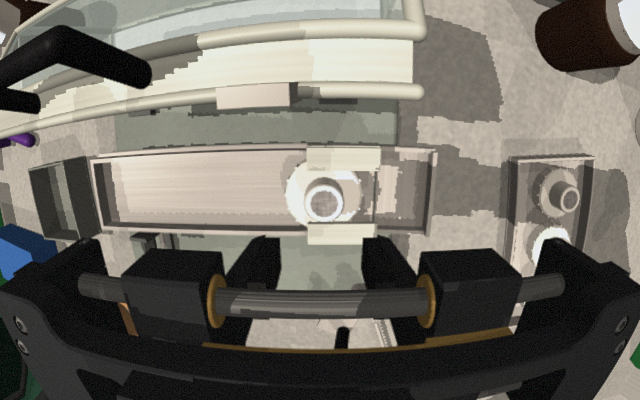

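Call:
carry_out:
  commands:
    - [0.002, 0.001, 0.045, 0, 0, 0]
    - [0.002, 0.001, 0.085, 0, 0, 0]
    - [0.002, 0.001, 0.098, 0, 0, 0]
    - [0.002, 0.001, 0.104, 0, 0, 0]
    - [0.002, 0.001, 0.104, 0, 0, 0]

```text
clock: 42.2
tool_pos: [0.5939, -0.0784, 0.0932]
eef_rot: [0.997, 0.034, -0.002, -0.07]
contact_force: [0.0, -0.5, 0.9]
opening: 0.479
```

Call:
carry_out:
  commands:
    - [0, 0, 0, 0, 0, 0]
    - [0, 0, 0, 0, 0, 0]
    - [0, 0, 0, 0, 0, 0]
    - [0, 0, 0, 0, 0, 0]
    - [0, 0, 0, 0, 0, 0]
  fingers: 255
  grip_force: 45

```text
clock: 42.7
tool_pos: [0.5946, -0.0787, 0.0942]
eef_rot: [0.997, 0.034, -0.001, -0.07]
contact_force: [-1.4, -1.4, 6.4]
opening: 0.349
```

```bash
python3 - <<'E'
from h import *
s=st();p=snap('wrist','w30')
v=np.array(s['tool_pos'])-fw(0,0,.08); print(v@Fx,v@U,v@N)
R0=R.from_quat(s['eef_rot']).as_matrix(); print(R0.T@U*.068)
E
```

```text
t 42.7 pos [ 0.5946 -0.0787  0.0942] rot [ 9.97e-01  3.38e-02 -8.00e-04 -6.98e-02] F [-1.4 -1.4  6.4] op 0.349
0.003825247033971358 -0.09723218965110449 0.028050360530510556
[ 6.34080533e-06 -6.79999952e-02 -2.48295081e-05]
```

View pics/w30.png

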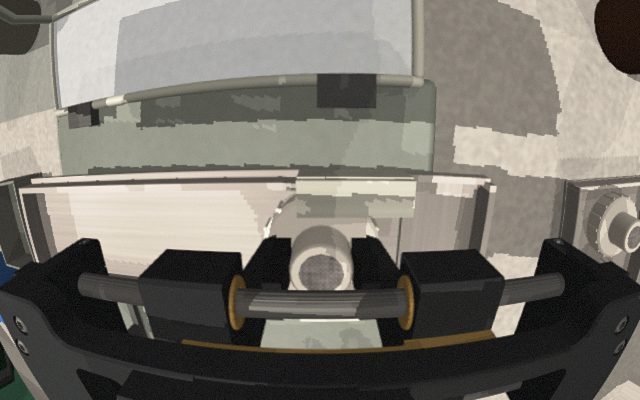

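Call:
carry_out:
  commands:
    - [0, -0.003, 0, 0, 0, 0]
    - [0, -0.008, 0, 0, 0, 0]
    - [0, -0.014, 0, 0, 0, 0]
    - [0, -0.021, 0, 0, 0, 0]
    - [0, -0.028, 0, 0, 0, 0]
    - [0, -0.036, 0, 0, 0, 0]
    - [0, -0.044, 0, 0, 0, 0]
    - [0, -0.052, 0, 0, 0, 0]
    - [0, -0.06, 0, 0, 0, 0]
    - [0, -0.068, 0, 0, 0, 0]
    - [0, -0.072, 0, 0, 0, 0]
    - [0, -0.072, 0, 0, 0, 0]

```text
clock: 43.95
tool_pos: [0.5898, -0.0075, 0.1043]
eef_rot: [0.997, 0.034, -0.001, -0.07]
contact_force: [-0.4, -1.5, 5.9]
opening: 0.349
```

```bash
python3 - <<'E'
from h import *
s=st();p=snap('wrist','w31')
v=np.array(s['tool_pos'])-fw(0,0,.08); print(v@Fx,v@U,v@N)
E
```

```text
t 43.95 pos [ 0.5898 -0.0075  0.1043] rot [ 9.97e-01  3.40e-02 -7.00e-04 -6.96e-02] F [-0.4 -1.5  5.9] op 0.349
0.0038938580285159466 -0.02520147544008528 0.028042632032746265
```

View pics/w31.png

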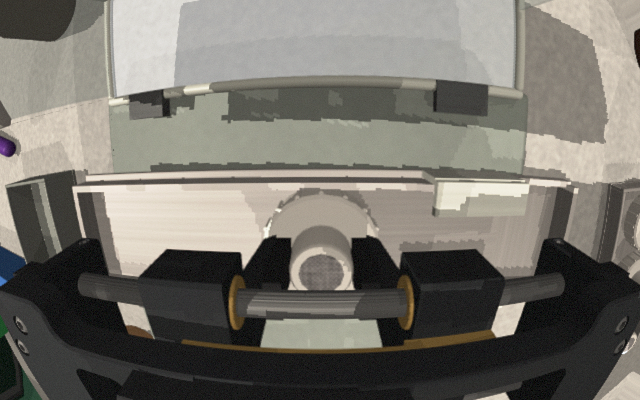

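Call:
carry_out:
  commands:
    - [0, 0, -0.015, 0, 0, 0]
    - [0, 0, -0.035, 0, 0, 0]
    - [0, 0, -0.07, 0, 0, 0]
    - [0, 0, -0.11, 0, 0, 0]
    - [0, 0, -0.13, 0, 0, 0]
    - [0, 0, -0.13, 0, 0, 0]

```text
clock: 44.6
tool_pos: [0.5917, -0.0257, 0.2348]
eef_rot: [0.997, 0.034, 0.001, -0.07]
contact_force: [0.8, 0.6, -0.4]
opening: 0.355
```

```bash
python3 - <<'E'
from h import *
s=st();p=snap('wrist','w32')
for d in r.spot_point(p,'bin')[:2]: print(round(d['p'],2),d['xyz'])
for n in('scene','side'):
  p=snap(n,n+'32')
  for d in r.spot_point(p,'bin')[:2]: print(round(d['p'],2),d['xyz'])
rel([(np.array([.51,.31,.25]),A)])
E
```

```text
t 44.6 pos [ 0.5917 -0.0257  0.2348] rot [ 0.997   0.0337  0.0011 -0.0699] F [ 0.8  0.6 -0.4] op 0.355
0.86 [0.5188, 0.3725, -0.0012]
0.69 [0.201, 0.3812, -0.0038]
0.86 [0.5212, 0.3665, -0.002]
0.64 [0.1966, 0.3836, 0.0]
0.93 [0.5195, 0.3698, 0.003]
0.87 [0.1951, 0.3884, -0.0023]
t 44.9 pos [ 0.5887 -0.025   0.2298] rot [ 0.9969  0.0343 -0.004  -0.0704] F [-0.1  0.  -0.2] op 0.353
[-0.055, -0.339, 0.028, -8.1, 0.2, 0.0] rows 6.9
```

View pics/w32.png

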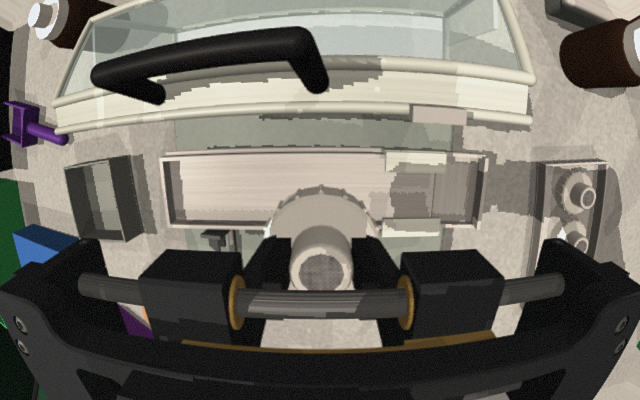

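Call:
carry_out:
  commands:
    - [-0.011, -0.044, 0, -8, 0, 0]
    - [-0.023, -0.088, 0.004, -8, 0, 0]
    - [-0.034, -0.132, 0.008, -8, 0, 0]
    - [-0.045, -0.176, 0.012, -8, 0, 0]
    - [-0.057, -0.22, 0.016, -8, 0, 0]
    - [-0.068, -0.264, 0.02, -8, 0, 0]
    - [-0.08, -0.308, 0.025, -8, 0, 0]
    - [-0.091, -0.352, 0.03, -8, 0, 0]
    - [-0.102, -0.394, 0.035, -8, 0, 0]
    - [-0.102, -0.394, 0.035, -8, 0, 0]
    - [-0.102, -0.394, 0.035, -8, 0, 0]
    - [-0.102, -0.394, 0.035, -8, 0, 0]

```text
clock: 46.1
tool_pos: [0.4614, 0.3602, 0.2511]
eef_rot: [0.999, 0.033, -0.0, 0.001]
contact_force: [-0.1, 0.2, -0.1]
opening: 0.348
```

```bash
python3 - <<'E'
from h import *
s=st();p=snap('wrist','w33')
for d in r.spot_point(p,'bin')[:2]: print(round(d['p'],2),d['xyz'])
rel([(np.array([.52,.369,.036]),None)])
E
```

```text
t 46.1 pos [0.4614 0.3602 0.2511] rot [ 9.994e-01  3.340e-02 -4.000e-04  7.000e-04] F [-0.1  0.2 -0.1] op 0.348
0.79 [0.5175, 0.3722, 0.0009]
0.74 [0.199, 0.3857, -0.0024]
t 46.2 pos [0.4618 0.36   0.2515] rot [ 9.995e-01  3.270e-02 -2.000e-04  3.000e-04] F [ 0.2  0.3 -0.3] op 0.35
[0.059, -0.005, 0.215, 0.0, 0.0, 0.0] rows 4.5
```

View pics/w33.png

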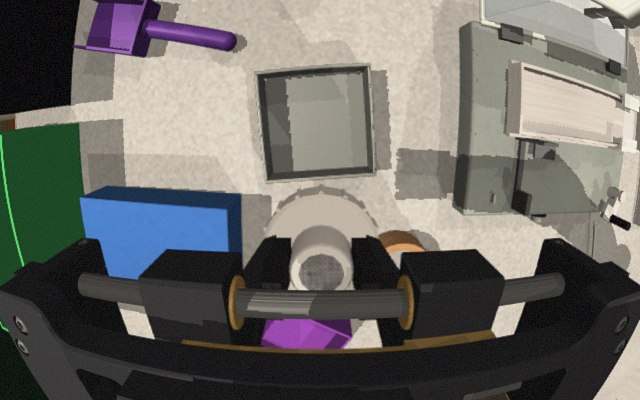

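Call:
carry_out:
  commands:
    - [0.03, -0.003, 0.01, 0, 0, 0]
    - [0.057, -0.008, 0.03, 0, 0, 0]
    - [0.057, -0.009, 0.07, 0, 0, 0]
    - [0.057, -0.009, 0.11, 0, 0, 0]
    - [0.057, -0.009, 0.15, 0, 0, 0]
    - [0.057, -0.009, 0.18, 0, 0, 0]
    - [0.057, -0.009, 0.2, 0, 0, 0]
    - [0.057, -0.009, 0.212, 0, 0, 0]
    - [0.057, -0.009, 0.215, 0, 0, 0]
    - [0.057, -0.009, 0.215, 0, 0, 0]

```text
clock: 47.2
tool_pos: [0.5177, 0.3748, 0.0373]
eef_rot: [0.999, 0.034, 0.0, -0.001]
contact_force: [0.9, -1.1, -0.2]
opening: 0.352
```

```bash
python3 - <<'E'
from h import *
s=st();p=snap('wrist','w34')
E
```

```text
t 47.2 pos [0.5177 0.3748 0.0373] rot [ 9.994e-01  3.370e-02  2.000e-04 -6.000e-04] F [ 0.9 -1.1 -0.2] op 0.352
```

View pics/w34.png

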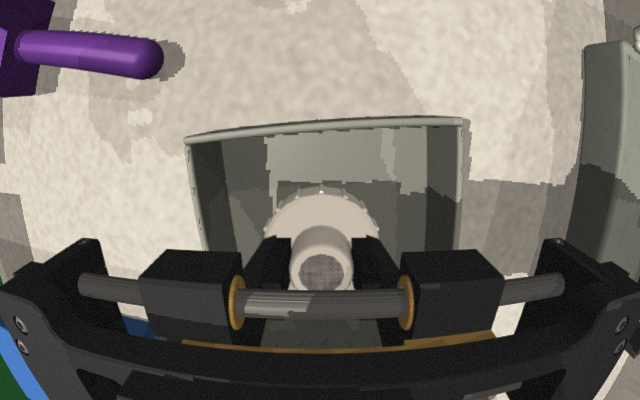

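Inside the bin, centred. Lower a little, release, retreat.

Call:
carry_out:
  commands:
    - [0, 0, 0.003, 0, 0, 0]
    - [0, 0, 0.006, 0, 0, 0]
    - [0, 0, 0.006, 0, 0, 0]

```text
clock: 47.55
tool_pos: [0.5178, 0.3756, 0.0321]
eef_rot: [0.999, 0.034, 0.001, -0.001]
contact_force: [-0.6, -0.0, 4.0]
opening: 0.351
```

Call:
carry_out:
  commands:
    - [0, 0, 0, 0, 0, 0]
    - [0, 0, 0, 0, 0, 0]
    - [0, 0, 0, 0, 0, 0]
    - [0, 0, -0.03, 0, 0, 0]
    - [0, 0, -0.07, 0, 0, 0]
    - [0, 0, -0.12, 0, 0, 0]
    - [0, 0, -0.17, 0, 0, 0]
    - [0, 0, -0.21, 0, 0, 0]
    - [0, 0, -0.26, 0, 0, 0]
    - [0, 0, -0.29, 0, 0, 0]
    - [0, 0, -0.29, 0, 0, 0]
  fingers: 140

```text
clock: 48.65
tool_pos: [0.5191, 0.3766, 0.3263]
eef_rot: [0.999, 0.034, 0.004, -0.004]
contact_force: [0.4, 1.3, -0.3]
opening: 0.453
```

```bash
python3 - <<'E'
from h import *
s=st();p=snap('wrist','w35')
print(np.round(s['q'],2))
p=snap('side','s35')
for d in r.spot_point(p,'hood_bar')[:1]: print(round(d['p'],2),d['xyz'],tf(d['xyz']))
p=snap('scene','sc35')
for d in r.spot_point(p,'hood_bar')[:1]: print(round(d['p'],2),d['xyz'],tf(d['xyz']))
b=fw(*barpos(1.45)); M=B(12); rel([(b+M[:,2]*.01-M[:,2]*.07,M)])
E
```

```text
t 48.65 pos [0.5191 0.3766 0.3263] rot [ 0.9994  0.034   0.0039 -0.0037] F [ 0.4  1.3 -0.3] op 0.453
[-0.55  0.63 -0.28  1.4   0.18  1.12 -2.36]
0.8 [0.6823, 0.0245, 0.2812] [ 0.09831063 -0.00318734  0.2812    ]
0.88 [0.682, 0.0313, 0.2762] [0.09847337 0.00361733 0.2762    ]
t 48.9 pos [0.5164 0.374  0.319 ] rot [ 9.994e-01  3.420e-02 -1.600e-03  7.000e-04] F [ 0.2 -0.2 -0. ] op 0.452
[0.129, 0.357, -0.018, -9.5, 9.6, -89.6] rows 10.5
```

View pics/w35.png

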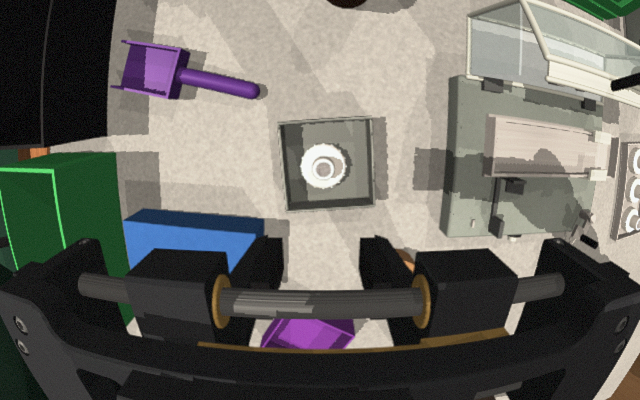

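Call:
carry_out:
  commands:
    - [0.02, 0.04, -0.03, -9.5, 9.6, -89.6]
    - [0.04, 0.08, -0.05, -9.5, 9.6, -89.6]
    - [0.06, 0.12, -0.06, -9.5, 9.6, -89.6]
    - [0.07, 0.16, -0.06, -9.5, 9.6, -89.6]
    - [0.08, 0.2, -0.06, -9.5, 9.6, -89.6]
    - [0.09, 0.24, -0.06, -9.5, 9.6, -89.6]
    - [0.1, 0.28, -0.06, -9.5, 9.6, -89.6]
    - [0.115, 0.32, -0.06, -9.5, 9.6, -89.6]
    - [0.129, 0.357, -0.05, -9.5, 9.6, -89.6]
    - [0.129, 0.357, -0.03, -9.5, 9.6, -89.6]
    - [0.129, 0.357, -0.018, -9.5, 9.6, -89.6]
    - [0.129, 0.357, -0.018, -9.5, 9.6, -89.6]
  fingers: 165

```text
clock: 50.1
tool_pos: [0.6683, 0.0257, 0.3346]
eef_rot: [0.679, 0.727, 0.075, 0.069]
contact_force: [-0.5, -0.2, -0.5]
opening: 0.355
```

```bash
python3 - <<'E'
from h import *
s=st();p=snap('wrist','w36')
for d in r.spot_point(p,'hood_bar')[:1]: print(round(d['p'],2),d['xyz'],tf(d['xyz']))
print(np.round(s['q'],2))
b=fw(.098,0,.278); M=B(12); rel([(b+M[:,2]*.01,M)])
E
```

```text
t 50.1 pos [0.6683 0.0257 0.3346] rot [0.6795 0.7266 0.0753 0.0691] F [-0.5 -0.2 -0.5] op 0.355
0.82 [0.6822, 0.0288, 0.2826] [0.09850304 0.00110952 0.2826    ]
[ 0.25  0.63 -0.66  1.5   0.5   0.97 -0.46]
t 50.2 pos [0.67   0.0275 0.3377] rot [0.6796 0.726  0.0777 0.0707] F [-0.4  0.9 -0.6] op 0.354
[-0.001, -0.001, 0.071, 0.1, -0.1, -0.1] rows 1.4
```

View pics/w36.png

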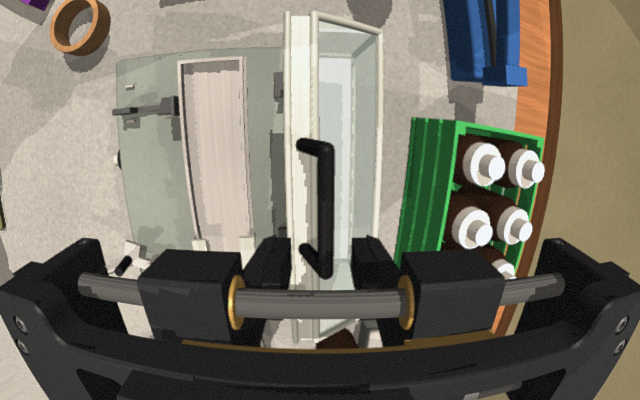

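Call:
carry_out:
  commands:
    - [-0.001, 0, 0.03, 0, 0, 0]
    - [-0.001, 0, 0.06, 0, 0, 0]
    - [-0.001, 0, 0.069, 0, 0, 0]
    - [-0.001, 0, 0.069, 0, 0, 0]

```text
clock: 50.6
tool_pos: [0.6845, 0.0281, 0.2703]
eef_rot: [0.679, 0.727, 0.077, 0.071]
contact_force: [-0.3, 0.1, 0.2]
opening: 0.354
```

Call:
carry_out:
  commands:
    - [0, 0, 0, 0, 0, 0]
    - [0, 0, 0, 0, 0, 0]
    - [0, 0, 0, 0, 0, 0]
    - [0, 0, 0, 0, 0, 0]
  fingers: 255
  grip_force: 35

```text
clock: 51.0
tool_pos: [0.6852, 0.0279, 0.2727]
eef_rot: [0.679, 0.726, 0.079, 0.072]
contact_force: [-2.5, -0.1, 5.9]
opening: 0.124
```

```bash
python3 - <<'E'
from h import *
W=np.stack([Fx,Fy,Z],1)
rowz([W@(barpos(f)-barpos(1.45)) for f in np.linspace(1.45-.08,.55,11)])
E
```

```text
t 51.0 pos [0.6852 0.0279 0.2727] rot [0.6789 0.7264 0.079  0.0721] F [-2.5 -0.1  5.9] op 0.124
[-0.0000, -0.0174, -0.0037]
[-0.0000, -0.0356, -0.0061]
[-0.0000, -0.0538, -0.0070]
[-0.0000, -0.0721, -0.0064]
[-0.0000, -0.0903, -0.0043]
[-0.0001, -0.1082, -0.0007]
[-0.0001, -0.1258, 0.0044]
[-0.0001, -0.1429, 0.0109]
[-0.0001, -0.1594, 0.0187]
[-0.0002, -0.1752, 0.0279]
[-0.0002, -0.1902, 0.0383]
```

Call:
carry_out:
  commands:
    - [0, -0.0174, -0.0037, 0, 0, 0]
    - [0, -0.0356, -0.0061, 0, 0, 0]
    - [0, -0.0538, -0.007, 0, 0, 0]
    - [0, -0.0721, -0.0064, 0, 0, 0]
    - [0, -0.0903, -0.0043, 0, 0, 0]
    - [0, -0.1082, -0.0007, 0, 0, 0]
    - [0, -0.1258, 0.0044, 0, 0, 0]
    - [0, -0.1429, 0.0109, 0, 0, 0]
    - [0, -0.1594, 0.0187, 0, 0, 0]
    - [0, -0.1752, 0.0279, 0, 0, 0]
    - [0, -0.1902, 0.0383, 0, 0, 0]
    - [0, -0.1902, 0.0383, 0, 0, 0]

```text
clock: 52.2
tool_pos: [0.5069, 0.0162, 0.1933]
eef_rot: [0.678, 0.727, 0.078, 0.071]
contact_force: [0.7, 2.1, -7.8]
opening: 0.123
```

```bash
python3 - <<'E'
from h import *
s=st();print(tf(s['tool_pos']),barpos(.55),np.round(s['q'],2))
p=snap('side','s37')
for d in r.spot_point(p,'hood_bar')[:1]: print(round(d['p'],2),d['xyz'],tf(d['xyz']))
W=np.stack([Fx,Fy,Z],1)
rowz([W@(barpos(f)-barpos(.55)) for f in np.linspace(.5,0,11)])
E
```

```text
t 52.2 pos [0.5069 0.0162 0.1933] rot [0.6784 0.727  0.0783 0.0712] F [ 0.7  2.1 -7.8] op 0.123
[-0.07722768  0.00045415  0.19325225] [-0.0795171   0.          0.19998635] [ 0.13  0.57 -0.4   2.16  0.8   0.33 -0.87]
0.84 [0.503, 0.0135, 0.1995] [-0.08132241 -0.00197891  0.1995    ]
t 52.3 pos [0.507  0.0162 0.1933] rot [0.6787 0.7269 0.0777 0.0708] F [-0.7  2.5 -6.2] op 0.122
[-0.0000, -0.0087, 0.0070]
[-0.0000, -0.0170, 0.0144]
[-0.0001, -0.0250, 0.0222]
[-0.0001, -0.0325, 0.0304]
[-0.0001, -0.0396, 0.0390]
[-0.0001, -0.0463, 0.0479]
[-0.0001, -0.0526, 0.0572]
[-0.0002, -0.0583, 0.0667]
[-0.0002, -0.0636, 0.0766]
[-0.0002, -0.0684, 0.0866]
[-0.0002, -0.0727, 0.0969]
```

Call:
carry_out:
  commands:
    - [0, -0.0087, 0.007, 0, 0, 0]
    - [0, -0.017, 0.0144, 0, 0, 0]
    - [0, -0.025, 0.0222, 0, 0, 0]
    - [0, -0.0325, 0.0304, 0, 0, 0]
    - [0, -0.0396, 0.039, 0, 0, 0]
    - [0, -0.0463, 0.0479, 0, 0, 0]
    - [0, -0.0526, 0.0572, 0, 0, 0]
    - [0, -0.0583, 0.0667, 0, 0, 0]
    - [0, -0.0636, 0.0766, 0, 0, 0]
    - [0, -0.0684, 0.0866, 0, 0, 0]
    - [0, -0.072, 0.096, 0, 0, 0]
    - [0, -0.072, 0.096, 0, 0, 0]

```text
clock: 53.5
tool_pos: [0.4573, 0.0128, 0.0846]
eef_rot: [0.679, 0.726, 0.079, 0.071]
contact_force: [-2.2, 1.4, -0.4]
opening: 0.126
```

```bash
python3 - <<'E'
from h import *
s=st();print(tf(s['tool_pos']),np.round(s['q'],2))
for n in('scene','side'):
  p=snap(n,n+'38')
  for l in('hood_bar','catch_tab','latch_knob'):
    for d in r.spot_point(p,l)[:1]: print(l,round(d['p'],2),tf(d['xyz']).round(4))
E
```

```text
t 53.5 pos [0.4573 0.0128 0.0846] rot [0.679  0.7264 0.0789 0.0711] F [-2.2  1.4 -0.4] op 0.126
[-0.12694259  0.00042999  0.08463399] [ 0.19  0.82 -0.54  2.37  2.02  0.44 -2.1 ]
hood_bar 0.71 [-0.1328  0.0004  0.093 ]
catch_tab 0.25 [ 0.0896 -0.0013  0.0553]
latch_knob 0.48 [-0.1511 -0.1193  0.0997]
hood_bar 0.72 [-0.1342 -0.0015  0.0992]
catch_tab 0.48 [-0.1262  0.1126  0.0707]
```

Call:
carry_out:
  commands:
    - [0, -0.0005, 0.002, 0, 0, 0]
    - [0, -0.001, 0.004, 0, 0, 0]
    - [0, -0.001, 0.006, 0, 0, 0]
    - [0, -0.001, 0.006, 0, 0, 0]

```text
clock: 54.3
tool_pos: [0.4569, 0.0127, 0.0804]
eef_rot: [0.678, 0.727, 0.079, 0.072]
contact_force: [-9.1, -0.2, 26.7]
opening: 0.12
```

```bash
python3 - <<'E'
from h import *
s=st()
E
```

```text
t 54.3 pos [0.4569 0.0127 0.0804] rot [0.6781 0.7272 0.0787 0.0723] F [-9.1 -0.2 26.7] op 0.12
```

Call:
carry_out:
  commands:
    - [0, 0, 0, 0, 0, 0]
    - [0, 0, 0, 0, 0, 0]
    - [0, 0, 0, 0, 0, 0]
    - [0, 0, -0.04, 0, 0, 0]
    - [0, 0, -0.08, 0, 0, 0]
    - [0, 0, -0.13, 0, 0, 0]
    - [0, 0, -0.15, 0, 0, 0]
    - [0, 0, -0.15, 0, 0, 0]
  fingers: 168

```text
clock: 55.1
tool_pos: [0.4354, 0.005, 0.2098]
eef_rot: [0.681, 0.724, 0.078, 0.081]
contact_force: [0.4, -1.0, 0.3]
opening: 0.343
```

```bash
python3 - <<'E'
from h import *
s=st();p=snap('wrist','w39')
for l in('hood_bar','catch_tab','latch_knob'):
    for d in r.spot_point(p,l)[:1]: print(l,round(d['p'],2),tf(d['xyz']).round(4),np.round(d['xyz'],4))
print(np.round(s['q'],2))
rel([(fw(-.12,-.09,.23),A)])
E
```

```text
t 55.1 pos [0.4354 0.005  0.2098] rot [0.6807 0.7239 0.0776 0.0811] F [ 0.4 -1.   0.3] op 0.343
hood_bar 0.6 [-0.1305  0.0002  0.094 ] [0.4538 0.0123 0.094 ]
catch_tab 0.97 [-0.1227  0.11    0.0682] [0.4541 0.1224 0.0682]
latch_knob 0.57 [-0.1501 -0.1194  0.0978] [ 0.4424 -0.1083  0.0978]
[ 0.16  0.47 -0.44  2.34  1.05  0.28 -1.16]
t 55.3 pos [0.4359 0.0048 0.2091] rot [0.6809 0.7236 0.0786 0.0813] F [0.  0.2 0.2] op 0.342
[-0.084, 0.033, -0.013, 10.7, -9.7, 89.2] rows 10.5
```

View pics/w39.png

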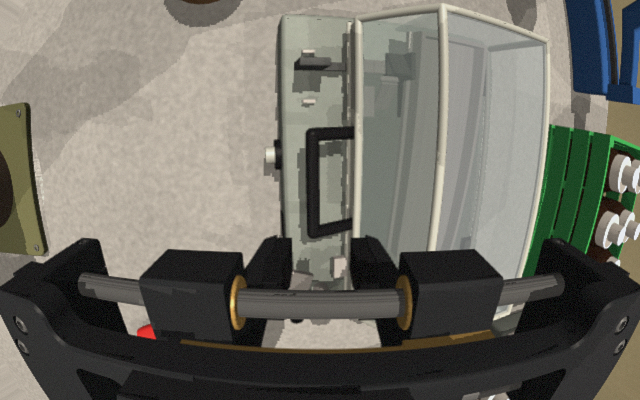

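Hood shut, catch back. Turn and go over the knob.

Call:
carry_out:
  commands:
    - [-0.04, 0.033, -0.013, 10.7, -9.7, 89.2]
    - [-0.084, 0.033, -0.013, 10.7, -9.7, 89.2]
    - [-0.084, 0.033, -0.013, 10.7, -9.7, 89.2]
    - [-0.084, 0.033, -0.013, 10.7, -9.7, 89.2]
    - [-0.084, 0.033, -0.013, 10.7, -9.7, 89.2]
    - [-0.084, 0.033, -0.013, 10.7, -9.7, 89.2]
    - [-0.084, 0.033, -0.013, 10.7, -9.7, 89.2]
    - [-0.084, 0.033, -0.013, 10.7, -9.7, 89.2]
    - [-0.084, 0.033, -0.013, 10.7, -9.7, 89.2]
    - [-0.084, 0.033, -0.013, 10.7, -9.7, 89.2]
    - [-0.084, 0.033, -0.013, 10.7, -9.7, 89.2]
    - [-0.084, 0.033, -0.013, 10.7, -9.7, 89.2]
  fingers: 130

```text
clock: 56.5
tool_pos: [0.4697, -0.0778, 0.2286]
eef_rot: [0.999, 0.033, -0.002, 0.001]
contact_force: [-0.3, -0.0, -1.0]
opening: 0.487
```

```bash
python3 - <<'E'
from h import *
s=st();p=snap('wrist','w40')
for l in('latch_knob',):
    for d in r.spot_point(p,l)[:1]: print(l,round(d['p'],2),tf(d['xyz']).round(4),np.round(d['xyz'],4))
print(np.round(s['q'],2))
k=np.array([.4385,-.1105,0]) # where it was released ~
rel([(k+[0,0,.15],A),(k+[0,0,.088],A)])
E
```

```text
t 56.5 pos [ 0.4697 -0.0778  0.2286] rot [ 0.9994  0.0334 -0.002   0.0012] F [-0.3 -0.  -1. ] op 0.487
latch_knob 0.69 [-0.1505 -0.1196  0.0968] [ 0.442  -0.1085  0.0968]
[ 0.27  0.53 -0.31  2.01  0.26  0.65 -1.72]
t 56.6 pos [ 0.4692 -0.0771  0.2289] rot [ 9.994e-01  3.530e-02 -1.800e-03  7.000e-04] F [ 0.4 -0.  -0.7] op 0.489
[-0.033, 0.031, 0.079, 0.1, 0.2, 0.1] rows 1.8
[-0.032, 0.031, 0.141, 0.1, 0.2, 0.1] rows 3.0
```

View pics/w40.png

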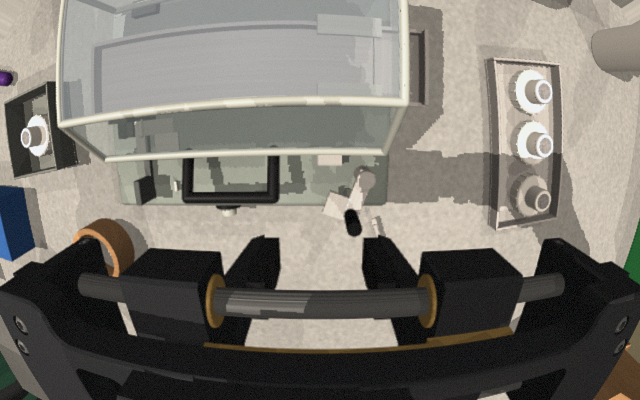

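Call:
carry_out:
  commands:
    - [-0.03, 0.03, 0.04, 0, 0, 0]
    - [-0.03, 0.031, 0.07, 0, 0, 0]
    - [-0.03, 0.031, 0.11, 0, 0, 0]
    - [-0.03, 0.031, 0.141, 0, 0, 0]
    - [-0.03, 0.031, 0.141, 0, 0, 0]
    - [-0.03, 0.031, 0.141, 0, 0, 0]

```text
clock: 57.2
tool_pos: [0.4411, -0.1092, 0.089]
eef_rot: [0.999, 0.035, -0.002, -0.0]
contact_force: [-0.2, -0.4, 0.2]
opening: 0.488
```

Call:
carry_out:
  commands:
    - [0, 0, 0, 0, 0, 0]
    - [0, 0, 0, 0, 0, 0]
    - [0, 0, 0, 0, 0, 0]
    - [0, 0, 0, 0, 0, 0]
    - [0, 0, 0, 0, 0, 0]
  fingers: 255
  grip_force: 20

```text
clock: 57.7
tool_pos: [0.4418, -0.1098, 0.0896]
eef_rot: [0.999, 0.034, -0.0, 0.0]
contact_force: [-0.8, 0.6, 6.1]
opening: 0.148
```

```bash
python3 - <<'E'
from h import *
s=st();print(tf(s['tool_pos']))
E
```

```text
t 57.7 pos [ 0.4418 -0.1098  0.0896] rot [ 9.994e-01  3.400e-02 -3.000e-04  1.000e-04] F [-0.8  0.6  6.1] op 0.148
[-0.15073517 -0.1207871   0.08963445]
```

Call:
carry_out:
  commands:
    - [0.003, -0.0056, 0, 0, 0, 0]
    - [0.0066, -0.0104, 0, 0, 0, 0]
    - [0.0109, -0.0146, 0, 0, 0, 0]
    - [0.0158, -0.0182, 0, 0, 0, 0]
    - [0.0211, -0.0209, 0, 0, 0, 0]
    - [0.026, -0.0226, 0, 0, 0, 0]
    - [0.0311, -0.0236, 0, 0, 0, 0]
    - [0.0347, -0.024, 0, 0, 0, 0]
    - [0.0365, -0.024, 0, 0, 0, 0]
    - [0.0365, -0.024, 0, 0, 0, 0]

```text
clock: 58.7
tool_pos: [0.4733, -0.0826, 0.0892]
eef_rot: [0.999, 0.034, -0.004, -0.0]
contact_force: [-5.0, 1.5, 9.4]
opening: 0.151
```

Call:
carry_out:
  commands:
    - [0, 0, 0, 0, 0, 0]
    - [0, 0, 0, 0, 0, 0]
    - [0, 0, 0, 0, 0, 0]
    - [0, 0, -0.05, 0, 0, 0]
    - [0, 0, -0.1, 0, 0, 0]
    - [-0.02, 0, -0.14, 0, 0, 0]
    - [-0.02, 0, -0.15, 0, 0, 0]
    - [-0.02, 0, -0.15, 0, 0, 0]
  fingers: 130

```text
clock: 59.5
tool_pos: [0.4575, -0.0848, 0.2403]
eef_rot: [0.999, 0.034, 0.001, 0.0]
contact_force: [0.5, 0.2, -0.5]
opening: 0.496
```

```bash
python3 - <<'E'
from h import *
s=st();p=snap('wrist','w42')
for l in('latch_knob','hood_bar','catch_tab'):
    for d in r.spot_point(p,l)[:1]: print(l,round(d['p'],2),tf(d['xyz']).round(4))
for n in('side','scene'):
  p=snap(n,n+'42')
  for l in('latch_knob','hood_bar','tray','bin','odd_mid'):
    for d in r.spot_point(p,l)[:1]: print(l,round(d['p'],2),tf(d['xyz']).round(4),np.round(d['xyz'],3))
E
```

```text
t 59.5 pos [ 0.4575 -0.0848  0.2403] rot [9.994e-01 3.370e-02 9.000e-04 3.000e-04] F [ 0.5  0.2 -0.5] op 0.496
latch_knob 0.89 [-0.1249 -0.0951  0.0969]
hood_bar 0.9 [-0.1283 -0.002   0.0919]
catch_tab 0.93 [-0.1216  0.1112  0.0711]
latch_knob 0.67 [-0.1204 -0.0995  0.0991] [ 0.471 -0.086  0.099]
hood_bar 0.97 [-0.1311 -0.0043  0.0949] [0.454 0.008 0.095]
tray 0.64 [-0.0755 -0.373  -0.0007] [ 0.534 -0.356 -0.001]
bin 0.9 [-0.366   0.3933 -0.0022] [ 0.192  0.388 -0.002]
odd_mid 0.8 [-0.0478  0.3579  0.0262] [0.512 0.375 0.026]
latch_knob 0.76 [-0.1239 -0.0942  0.1   ] [ 0.467 -0.081  0.1  ]
hood_bar 0.89 [-0.1306  0.0008  0.0903] [0.454 0.013 0.09 ]
tray 0.84 [-0.0741 -0.3771 -0.0033] [ 0.536 -0.36  -0.003]
bin 0.83 [-0.3599  0.3919 -0.0009] [ 0.198  0.388 -0.001]
odd_mid 0.47 [-0.0459  0.3592  0.024 ] [0.514 0.376 0.024]
```

View pics/w42.png

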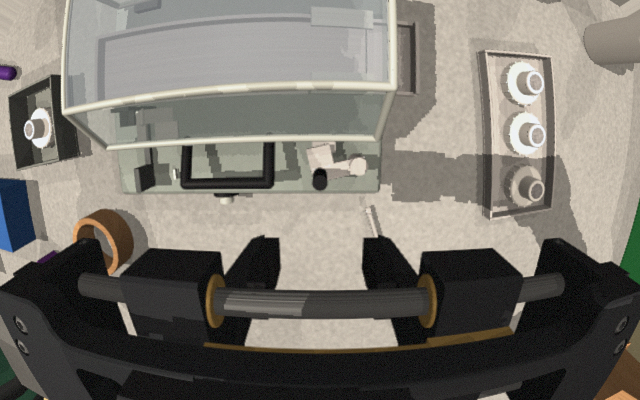

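View pics/scene42.png

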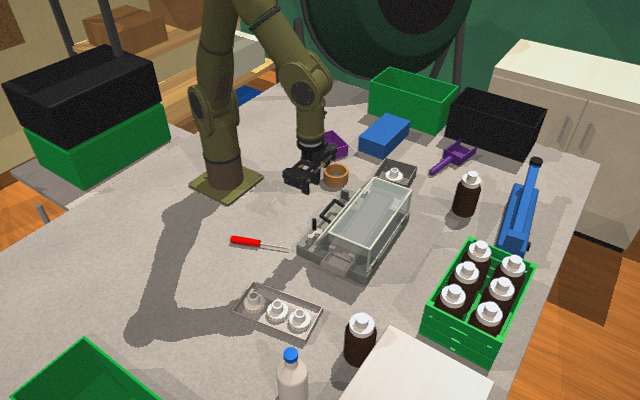

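```bash
python3 - <<'E'
from h import *
rel([(fw(-.155,-.096,.15),A),(fw(-.155,-.096,.092),A),(fw(-.128,-.096,.092),A)])
E
```

```text
t 60.3 pos [ 0.4565 -0.0845  0.239 ] rot [ 9.994e-01  3.410e-02 -1.000e-03 -1.000e-04] F [-0.1  0.1 -0.1] op 0.492
[-0.021, -0.001, 0.089, -0.0, 0.1, 0.0] rows 1.8
[-0.020, -0.001, 0.147, -0.0, 0.1, 0.0] rows 3.0
[0.007, -0.001, 0.147, -0.0, 0.1, 0.0] rows 2.9
```

Call:
carry_out:
  commands:
    - [-0.021, -0.001, 0, 0, 0, 0]
    - [-0.021, -0.001, 0, 0, 0, 0]
    - [-0.021, -0.001, 0, 0, 0, 0]
    - [-0.021, -0.001, 0.04, 0, 0, 0]
    - [-0.021, -0.001, 0.08, 0, 0, 0]
    - [-0.021, -0.001, 0.12, 0, 0, 0]
    - [-0.021, -0.001, 0.147, 0, 0, 0]
    - [-0.021, -0.001, 0.147, 0, 0, 0]
  fingers: 255

```text
clock: 61.1
tool_pos: [0.4346, -0.0844, 0.0893]
eef_rot: [0.999, 0.035, -0.003, -0.0]
contact_force: [-0.4, -0.5, 0.6]
opening: 0.002
```

Call:
carry_out:
  commands:
    - [0.005, 0, 0, 0, 0, 0]
    - [0.01, 0, 0, 0, 0, 0]
    - [0.015, 0, 0, 0, 0, 0]
    - [0.019, 0, 0, 0, 0, 0]
    - [0.022, 0, 0, 0, 0, 0]
    - [0.024, 0, 0, 0, 0, 0]
    - [0.024, 0, 0, 0, 0, 0]

```text
clock: 61.8
tool_pos: [0.4596, -0.0833, 0.0921]
eef_rot: [0.999, 0.034, -0.001, -0.0]
contact_force: [-0.9, 0.0, 0.4]
opening: 0.003
```

```bash
python3 - <<'E'
from h import *
s=st();print(tf(s['tool_pos']))
E
```

```text
t 61.8 pos [ 0.4596 -0.0833  0.0921] rot [ 9.994e-01  3.410e-02 -7.000e-04 -1.000e-04] F [-0.9  0.   0.4] op 0.003
[-0.13124652 -0.09557805  0.09210739]
```

Call:
carry_out:
  commands:
    - [0.002, 0, 0, 0, 0, 0]
    - [0.004, 0, 0, 0, 0, 0]
    - [0.006, 0, 0, 0, 0, 0]
    - [0.006, 0, 0, 0, 0, 0]

```text
clock: 62.2
tool_pos: [0.4607, -0.0833, 0.0916]
eef_rot: [0.999, 0.034, -0.005, 0.0]
contact_force: [-8.2, 0.3, 5.2]
opening: 0.002
```

```bash
python3 - <<'E'
from h import *
s=st();print(tf(s['tool_pos']))
snap('wrist','w43')
E
```

```text
t 62.2 pos [ 0.4607 -0.0833  0.0916] rot [ 9.994e-01  3.400e-02 -5.400e-03  4.000e-04] F [-8.2  0.3  5.2] op 0.002
[-0.13010979 -0.09563522  0.09158755]
```

View pics/w43.png

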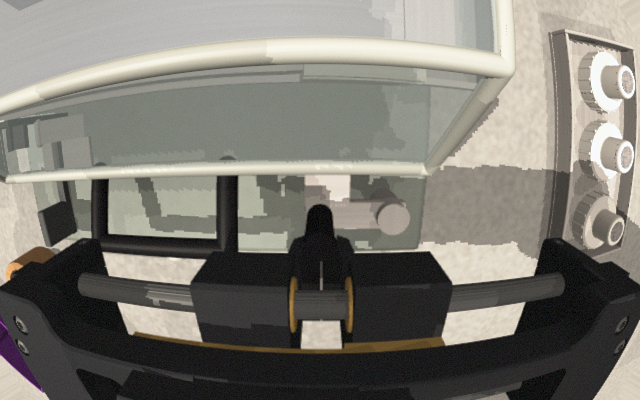

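Stop reached (8 N) with the arm parallel to the hood. Retreat and do the final check.

Call:
carry_out:
  commands:
    - [-0.015, 0, 0, 0, 0, 0]
    - [-0.025, 0, 0, 0, 0, 0]
    - [-0.025, 0, -0.05, 0, 0, 0]
    - [-0.025, 0, -0.1, 0, 0, 0]
    - [-0.025, 0, -0.15, 0, 0, 0]
    - [-0.025, 0, -0.18, 0, 0, 0]
    - [-0.025, 0, -0.18, 0, 0, 0]

```text
clock: 62.95
tool_pos: [0.4437, -0.0849, 0.276]
eef_rot: [0.999, 0.034, 0.004, 0.001]
contact_force: [1.0, -0.9, -1.1]
opening: 0.007
```

```bash
python3 - <<'E'
from h import *
s=st();p=snap('wrist','w44')
for l in('latch_knob','hood_bar','catch_tab'):
    for d in r.spot_point(p,l)[:1]: print(l,round(d['p'],2),tf(d['xyz']).round(4))
E
```

```text
t 62.95 pos [ 0.4437 -0.0849  0.276 ] rot [9.994e-01 3.360e-02 4.200e-03 7.000e-04] F [ 1.  -0.9 -1.1] op 0.007
latch_knob 0.8 [-0.1133 -0.0932  0.0959]
hood_bar 0.72 [-0.1294 -0.0023  0.0888]
catch_tab 0.94 [-0.1228  0.1113  0.0691]
```

View pics/w44.png

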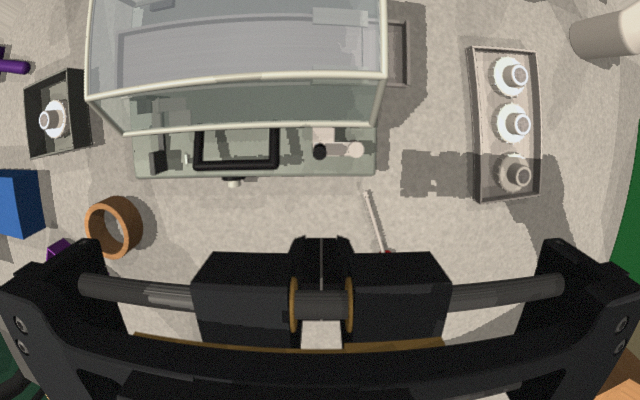

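The latch is home (knob at pixel 320,152, arm along the hood). The hood is shut, three caps stand in the tray (columns 470–540), and the odd cap is in the grey bin (50,118).

```bash
python3 - <<'E'
from h import *
print(r.finish_job())
E
```

```text
the job is handed in; nothing more can be done
None
```

I finished the job in the order asked and handed it in at about 63 s of the 210 s allowed; no verdict was reported.

**What I did:** I swung the latch aside, lifted the hood to its safety catch, pushed the catch tab over and opened the hood. All three good caps went into the steel tray in a row. I dragged the wedged cap about 72 mm up the track, clear of the rails, lifted it out and put it in the grey bin. Then I shut the hood and swung the latch home.

**Last checks:**
- **Hood:** it was pressed down to a firm stop (27 N); the handle bar then read about 89 mm above the bench, against 90 mm nominal.
- **Catch:** its tab was back at y = 111 mm, where it started.
- **Latch:** the knob read x = -113, y = -93 mm in the feeder's frame, against -115 and -95 nominal.
- **Caps:** the last picture shows the three good caps side by side in the tray, the reject in the grey bin and the track empty.

**What went off plan:**
- The tray was knocked about 2 cm during the run. I measured it again before placing the third cap.
- The first swing of the latch stopped about 0.2 rad short, so I pushed it on to its stop.
- The networks sometimes ranked the purple bin above the grey one; I told them apart by the pictures and their positions.

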